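Set up a two-tier vial station

TASK

Build a two-tier vial station inside the yellow tape outline, from the bottom up and in this order: lay the teal metal tray flat inside the tape, stand the rack of blue-capped vials in the middle of the tray, stand the aluminium bridge over that rack with both its legs inside the tray, then set the rack of white-capped vials squarely on the bridge between its end stops; let go of each before you fetch the next. Keep the racks upright, and leave the green-capped rack, the glass flask and the beaker of caps where they stand.

Things in the scene. Friction and masses are not known exactly. Their poses are not given: they have to be found in the camera images.
- outline: closed rectangle of 12 mm wide yellow tape stuck flat on the bench, clear inside 194 (x) by 84 mm (y), outside 218 by 108 mm; the place for the station. (A separate straight yellow tape along the far edge of the bench is not it.) Origin: its centre at bench height (z = 0); x along its length.
- tray: empty tray of 3 mm sheet metal, painted teal (blue-green), an open-up channel 174 (x) by 64 mm (y) outside, 168 by 58 inside; floor 3 mm thick; end flanges reach 18 mm and side walls 14 mm above its underside. Grip it across the outside of its side walls (64 mm). 0.13 to 0.21 kg. Lies open side up. Origin: centre of its underside; x along its length.
- rack_blue: brick-red vial rack, a block 128 (x) by 48 (y) by 38 mm high; most of its 8 x 3 holes hold blue-capped vials 12 mm thick that stay in it and stand 14 mm above its top. 0.2 to 0.4 kg. Origin: centre of its underside; x along its length. Lower tier, in the tray: play 5 mm at each side, 20 mm at each end, but the bridge's legs pass it only if it is within 12 mm of the middle lengthwise.
- bridge: bare aluminium bridge, 3 mm sheet, open-down channel 158 (x) by 48 mm (y) on two legs, upright plates across its ends (inner faces 152 mm apart). Deck top 92 mm above the feet; the legs run on to 102 mm as end stops. Grip the lips along the deck's long sides (48 mm across, 78 to 92 mm up). 0.2-0.3 kg. Fits in the tray with 5 mm play all round. Origin: between the feet, at foot level; x along it.
- rack_white: brick-red vial rack, a block 128 (x) by 48 (y) by 38 mm high; most of its 8 x 3 holes hold white-capped vials 14 mm thick that stay in it and stand 22 mm above its top. 0.2 to 0.4 kg. Origin: centre of its underside; x along its length. Upper tier, along the bridge deck: play 12 mm at each end stop; the deck is as wide as the rack.
- rack_green: brick-red vial rack, a block 128 (x) by 48 (y) by 38 mm high; most of its 8 x 3 holes hold green-capped vials 12 mm thick that stay in it and stand 14 mm above its top. 0.2 to 0.4 kg. Origin: centre of its underside; x along its length. Not part of the station: leave it where it is.
- flask: small clear-glass conical flask, 52 mm across its foot, 79 mm high; leave it. Origin: centre of its underside.
- beaker: glass beaker 52 mm across, 62 mm high, with loose coloured caps in it; leave it. Origin: centre of its underside.
Not all that is in view belongs to the job. There is more than one size of the tray; the one meant has the size given above.

How it is judged (in metres and radians):
On the way, in this order (a step that is already met when the one before it is completed fails the run):
1. the tray lies flat inside the tape outline, let go (horizontal distance between tray and outline below 0.015 m and z of tray in the frame of outline between -0.003 and 0.003 m and angle between the x axis of tray and the x axis of outline, either way round below 0.13 rad and angle between tray's own z axis and vertical below 0.06 rad and contact force between the fingers and tray below 0.3 N and linear speed of tray below 0.02 m/s and angular speed of tray below 0.2 rad/s), for 0.2 s.
2. the blue-capped rack stands flat in the tray, let go (horizontal distance between tray and outline below 0.015 m and z of tray in the frame of outline between -0.003 and 0.003 m and angle between the x axis of tray and the x axis of outline, either way round below 0.13 rad and angle between each of tray, rack_blue's own z axis and vertical below 0.06 rad and horizontal distance between rack_blue and tray below 0.021 m and z of rack_blue in the frame of tray between 0 and 0.006 m and angle between the x axis of rack_blue and the x axis of tray, either way round below 0.2 rad and contact force between the fingers and rack_blue below 0.3 N and linear speed of rack_blue below 0.02 m/s and angular speed of rack_blue below 0.2 rad/s), for 0.2 s.
3. the bridge stands over the blue-capped rack with its legs on the tray floor, let go (horizontal distance between tray and outline below 0.015 m and z of tray in the frame of outline between -0.003 and 0.003 m and angle between the x axis of tray and the x axis of outline, either way round below 0.13 rad and angle between each of tray, rack_blue, bridge's own z axis and vertical below 0.06 rad and horizontal distance between rack_blue and tray below 0.021 m and z of rack_blue in the frame of tray between 0 and 0.006 m and angle between the x axis of rack_blue and the x axis of tray, either way round below 0.2 rad and horizontal distance between bridge and tray below 0.011 m and z of bridge in the frame of tray between 0 and 0.006 m and angle between the x axis of bridge and the x axis of tray, either way round below 0.13 rad and contact force between the fingers and bridge below 0.3 N and linear speed of bridge below 0.02 m/s and angular speed of bridge below 0.2 rad/s), for 0.2 s.
4. the white-capped rack stands on the bridge deck, let go (horizontal distance between tray and outline below 0.015 m and z of tray in the frame of outline between -0.003 and 0.003 m and angle between the x axis of tray and the x axis of outline, either way round below 0.13 rad and angle between each of tray, rack_blue, bridge, rack_white's own z axis and vertical below 0.06 rad and horizontal distance between rack_blue and tray below 0.021 m and z of rack_blue in the frame of tray between 0 and 0.006 m and angle between the x axis of rack_blue and the x axis of tray, either way round below 0.2 rad and horizontal distance between bridge and tray below 0.011 m and z of bridge in the frame of tray between 0 and 0.006 m and angle between the x axis of bridge and the x axis of tray, either way round below 0.13 rad and horizontal distance between rack_white and bridge below 0.015 m and z of rack_white in the frame of bridge between 0.089 and 0.095 m and angle between the x axis of rack_white and the x axis of bridge, either way round below 0.2 rad and contact force between the fingers and rack_white below 0.3 N and linear speed of rack_white below 0.02 m/s and angular speed of rack_white below 0.2 rad/s), for 0.2 s.
At the end, for the whole second after the job is handed in: Tray flat inside the tape (centre within 15 mm, 0.13 rad); blue rack flat on the tray floor (21 mm, 0.2 rad); bridge over it, feet on the tray floor (11 mm, 0.13 rad); white rack flat on the deck (15 mm, 0.2 rad); heights within 3 mm, level within 0.06 rad, all let go, at rest; either way round (all of step 4 and contact force between the fingers and tray below 0.3 N and linear speed of each of tray, rack_blue, bridge below 0.02 m/s and angular speed of each of tray, rack_blue, bridge below 0.2 rad/s and contact force between the fingers and rack_blue below 0.3 N and contact force between the fingers and bridge below 0.3 N); the robot touches nothing.
It fails at once if a vial rack of the station is tipped more than 0.5 rad (angle between any of rack_blue, rack_white's own z axis and vertical above 0.5 rad).
It fails at once if the green-capped rack, the flask or the beaker is moved more than 20 mm or tipped (distance of any of rack_green, flask, beaker from where it was at the start of the episode above 0.02 m or angle between any of rack_green, flask, beaker's own z axis and vertical above 0.35 rad).
It also fails if it takes over 134 s, if anything falls off the work surface, if the arm or the gripper's body presses on something with over 40 N, if the wrist force passes 120 N, or if a joint passes its speed limit or range.

ROBOT

A 6-joint arm with a two-finger parallel gripper is mounted at the origin on the work surface. World frame = base frame: x ahead of the robot, y to its left, z up, the work surface at z = 0. Lengths are in mm, angles in rad, forces in N, time in s.
With the tool pointing down it reaches from about 275 to 750 mm from the base axis. Payload 10.2 kg.
Tool frame: the origin (TCP) lies between the finger pads; the fingertips stand 11 mm ahead of it and the grasp point (between the pads) lies 8 mm behind it; z points along the fingers, y is the line along which they close (so a half turn about z gives the same grasp; the last joint's range is limited). The gripper opens to 85 mm and grips with 20 to 120 N. Pads are 22 mm wide; open, the fingers measure 114 mm over their backs; the gripper's body (76 mm by 85 mm) begins 54 mm behind the grasp point. The pads swing forward as they close: fully open they stand 13 mm farther back than shut.
Start: joints at [1.032, 0.313, 1.498, -0, 1.331, -0.223], TCP at [163.066, 499.04, 242.294] pointing down, gripper open.
Joint ranges: [-2.94, 2.94], [-0.97, 2.17], [0.19, 2.56], [-1.23, 4.37], [0.02, 3.11], [-2.88, 2.88]. Speed limits (rad/s): [2.39, 2.39, 3.01, 3.14, 3.14, 3.14].

INTERFACE

Orientations are given as a unit quaternion [w, x, y, z].
In Python, from rig import sense, eyes, finish_job gives the robot as it stands.
- The arm moves only by the shell command python3 -m jog 'ROWS' [FORCE]. ROWS is JSON, a list of rows, each a list of 7 numbers: the shift along the tool's x, y, z in m, then the turn, a rotation vector about the tool's x, y, z in rad, then the finger opening in m, from 0 to 0.0854. In form: [[dx, dy, dz, rx, ry, rz, gripper], ...]. A call has 1 to 5 rows; each row shifts and turns the commanded pose from where the row before left it, along the tool's axes as they then stand; what a row does not reach is not made up. A row lasts 1/10 s, in which the tool goes at most 50 mm and 8.59 degrees, less where a joint would pass 70% of its speed; a pose out of reach is approached as far as the arm can. A call is refused whole if a number of a shift passes 0.05 or a number of a turn 0.15, either way. A call with a gripper value outside its range is refused whole. The fingers move at their own pace and stop on an object; FORCE is the grip in N (left out, the last holds). Time passes only in rows, so rows that do not move let the fingers close. It gives the time, the measured TCP pose, the force, the opening and the grip force at its end, in the units of the state.
- sense(): the state, without advancing time (a new reading comes with each control period).
- eyes.capture(name): name is "scene" or "top" or "wrist"; returns the picture (480x640x3 uint8, red, green, blue); there is no depth.
- eyes.calibration(name): a dict with "fx", "fy", "cx", "cy" (pixels), "cam_to_world" (4x4, takes a point from camera to world coordinates); the wrist camera has in their place "mount" (4x4, takes a point from camera to tool coordinates, whose origin is the TCP and whose axes are the flange's). Camera axes: x right, y down, z forward; pixel columns grow to the right and rows downward; lengths in mm; the calibration is good to about 2 mm. The wrist camera is an equidistant fisheye: a pixel r from the principal point sees the ray r / f radians off the axis. A picture is of the moment at which its call begins: read the wrist's pose just before it. calibration takes no time and is no camera call.
- finish_job(): hands the job in; it is judged then, once.
The state is a dict: "time_s": time; "joints": joint angles; "dq": joint speeds; "tau": joint torques, N m; "eef_pos": TCP position; "ee_rot": TCP orientation; "force": force on the tool from outside, world axes, zero at the start; "wrist_torque": the same for the moment, N m; "grip_width": opening from 0.0 (shut) to 1.0 (fully open); "grip_force": force on a finger pad.
Only numpy, scipy, OpenCV 4.12 (cv2) and the standard library are available. Lean on these libraries where they do the work, as an engineer would, in place of code of your own. Each camera call takes 0.05 s, during which the arm holds its last target. There are 200 camera calls.

## Working session

There is one attempt and no reset: what is moved stays moved. The work goes in short steps, Python scripts to look and compute and a shell command to move; the robot and the scene stay as the last step left them, time stands still between calls to the robot, and variables do not carry over. Pictures are saved under pics/ and viewed, at most 14 in all, crops included, and the job is handed in when it is done.

```bash
ls; mkdir -p pics; python3 - <<'E'
from rig import sense, eyes
import cv2, numpy as np, json
s=sense(); print(s)
for n in ["scene","top","wrist"]:
    im=eyes.capture(n); cv2.imwrite(f"pics/{n}0.png",im[:,:,::-1]); c=eyes.calibration(n); print(n,{k:np.round(v,4).tolist() if not isinstance(v,str) else v for k,v in c.items()})
E
```

```text
pics
{'time_s': 0.0, 'joints': array([ 1.03161713e+00,  3.13430762e-01,  1.49845741e+00, -1.08535457e-05,
        1.33096870e+00, -2.23403298e-01]), 'dq': array([-1.16964511e-03, -6.99055205e-04, -7.57825419e-05,  1.70736511e-03,
       -5.33860032e-04,  1.21110032e-03]), 'tau': array([ 2.97016859e-04, -4.12268937e+01, -2.59743226e+01, -1.73308385e-04,
        3.99286626e-03, -3.21708023e-05]), 'eef_pos': array([162.92792186, 498.8215068 , 241.73725204]), 'ee_rot': array([-2.30327626e-04,  1.57231470e-01,  9.87561575e-01, -5.88674836e-04]), 'force': array([ 0.60293571,  0.64937605, -0.73295285]), 'wrist_torque': array([-0.04253551, -0.05069702, -0.0357357 ]), 'grip_force': 0.0, 'grip_width': 0.9970629122043152}
scene {'fx': 522.0656, 'fy': 522.0656, 'cx': 317.3948, 'cy': 237.2991, 'cam_to_world': [[-0.7126, 0.4856, -0.5064, 1060.4], [0.7013, 0.4715, -0.5347, 654.5812], [-0.0209, -0.7361, -0.6765, 864.6505], [0.0, 0.0, 0.0, 1.0]]}
top {'fx': 514.1207, 'fy': 514.1207, 'cx': 325.7682, 'cy': 237.756, 'cam_to_world': [[0.0027, -0.982, 0.1889, 178.3787], [-0.9998, -0.0065, -0.019, 10.0227], [0.0199, -0.1888, -0.9818, 1365.7973], [0.0, 0.0, 0.0, 1.0]]}
wrist {'fx': 371.6483, 'fy': 371.6483, 'cx': 329.4339, 'cy': 239.2011, 'mount': [[-0.0001, -0.9553, -0.2956, 75.5491], [1.0, -0.0004, 0.0009, -0.5378], [-0.001, -0.2956, 0.9553, -130.9028], [0.0, 0.0, 0.0, 1.0]]}
```

View pics/top0.png

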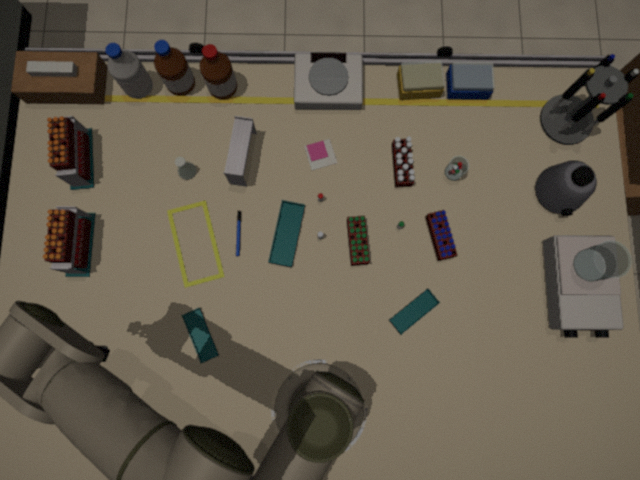

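View pics/scene0.png

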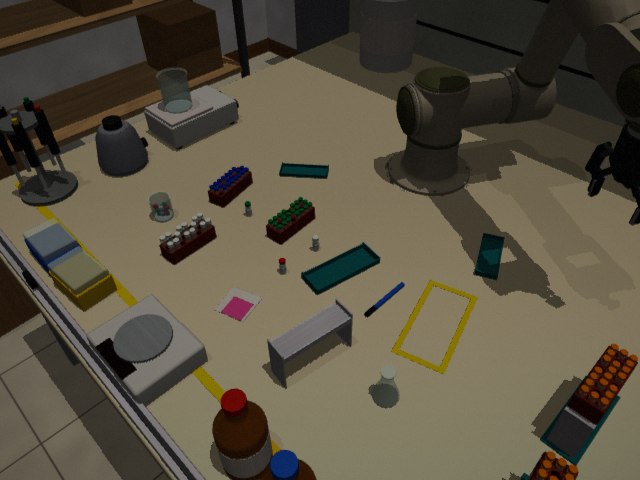

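Top view (640x480): the candidates for the tray are teal at (287,234), (200,335) and (414,311), and only the first looks large. The outline is at (195,243), the bridge at (240,151) and the white rack at (403,162). The blue rack is at (441,235), the green one at (358,240) and must not be touched; the flask is at (183,168) and the beaker at (456,169). I'll check the sizes by ray casting.

```bash
cat > h.py <<'E'
from rig import sense, eyes
import cv2, numpy as np
from scipy.spatial.transform import Rotation as R
def ray(name,px,s=None):
    px=np.atleast_2d(px).astype(float); c=eyes.calibration(name)
    u=(px[:,0]-c['cx'])/c['fx']; v=(px[:,1]-c['cy'])/c['fy']
    if name=='wrist':
        r=np.hypot(u,v)+1e-12; d=np.c_[u/r*np.sin(r),v/r*np.sin(r),np.cos(r)]
        T=np.eye(4); q=s['ee_rot']; T[:3,:3]=R.from_quat([q[1],q[2],q[3],q[0]]).as_matrix(); T[:3,3]=s['eef_pos']; T=T@np.array(c['mount'])
    else: d=np.c_[u,v,np.ones(len(u))]; T=np.array(c['cam_to_world'])
    return T[:3,3],d@T[:3,:3].T
def plane(name,px,z,s=None):
    o,d=ray(name,px,s); return (o+d*((z-o[2])/d[:,2])[:,None])[:,:2]
def mask(im,col):
    h=cv2.cvtColor(im,cv2.COLOR_RGB2HSV); H,S,V=[h[...,i].astype(int) for i in range(3)]
    m={'teal':(H>80)&(H<100)&(S>110)&(V>25),'yellow':(H>22)&(H<34)&(S>150)&(V>90),
       'blue':(H>108)&(H<130)&(S>120)&(V>50),'green':(H>45)&(H<80)&(S>100)&(V>30),
       'red':((H<8)|(H>172))&(S>110)&(V>20)&(V<140)}[col]
    return m.astype(np.uint8)*255
def blobs(m,amin=60,close=3):
    m=cv2.morphologyEx(m,cv2.MORPH_CLOSE,np.ones((close,close),np.uint8))
    cs,_=cv2.findContours(m,cv2.RETR_EXTERNAL,cv2.CHAIN_APPROX_NONE)
    return [c[:,0,:] for c in cs if cv2.contourArea(c)>amin]
def rect(p):
    (x,y),(w,h),a=cv2.minAreaRect(p.astype(np.float32))
    if w<h: w,h,a=h,w,a+90
    return round(x,1),round(y,1),round(w,1),round(h,1),round((a+90)%180-90,1)
def show(name,im,f,box=None,sc=1):
    if box: im=im[box[1]:box[3],box[0]:box[2]]
    im=cv2.resize(im,None,fx=sc,fy=sc,interpolation=cv2.INTER_CUBIC); cv2.imwrite(f'pics/{f}.png',np.ascontiguousarray(im[:,:,::-1]))
E
python3 - <<'E'
from h import *
im=eyes.capture('top')
for col,z in [('teal',14),('yellow',0),('blue',52),('green',52),('red',38)]:
    for b in blobs(mask(im,col),60,5 if col in('teal','yellow') else 7):
        print(col,b.mean(0).round(),rect(plane('top',b,z)))
show('top',im,'crop1',(160,100,480,340),2.5)
E
```

```text
teal [200. 335.] (182.3, 306.8, 128.5, 45.6, 24.9)
teal [414. 311.] (245.2, -247.6, 129.1, 43.3, -51.6)
teal [ 86. 250.] (416.8, 630.6, 165.9, 54.7, -1.9)
teal [287. 234.] (451.1, 88.7, 169.4, 58.6, -11.0)
teal [ 88. 165.] (655.3, 650.5, 167.1, 53.4, 5.0)
yellow [191. 235.] (425.7, 335.6, 209.7, 102.0, 15.6)
yellow [454. 102.] (839.8, -385.4, 521.9, 16.6, 90.0)
yellow [202.  99.] (840.0, 336.8, 512.0, 17.1, 89.9)
blue [443. 233.] (445.2, -322.1, 117.3, 39.3, 13.9)
blue [458.  85.] (866.3, -381.2, 111.5, 56.1, 45.0)
blue [112.  50.] (958.9, 578.2, 38.0, 37.5, 51.0)
blue [161.  47.] (970.4, 443.5, 40.0, 35.9, 3.5)
green [358. 239.] (428.8, -100.5, 117.2, 40.3, 5.9)
red [357. 243.] (424.5, -99.4, 119.4, 45.9, 4.8)
red [440. 237.] (443.8, -319.4, 126.0, 50.7, 14.6)
red [ 68. 239.] (429.6, 656.3, 148.0, 107.4, -0.3)
red [399. 168.] (641.0, -222.8, 124.4, 48.4, 3.7)
red [ 70. 149.] (673.0, 675.5, 180.7, 100.4, 7.9)
red [98. 83.] (866.5, 612.6, 99.1, 27.6, -10.6)
red [213.  54.] (956.1, 305.2, 74.5, 43.9, 46.0)
```

View pics/crop1.png

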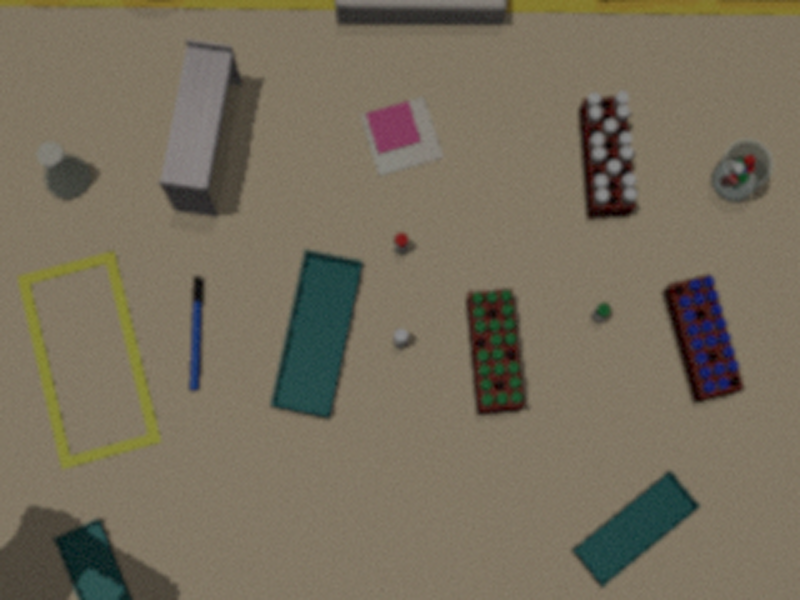

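The big tray at (287,234) measures about 169x59 (given as 174x64). The other two bench trays are about 129x45, so those are decoys. The crop confirms an open teal tray lying flat. Next I move above it.

```bash
cat > go.py <<'E'
import sys; from h import *
def go(x,y,z,a=None):
    "a: desired tool y-axis angle (deg, mod 180); prints tool-frame delta in mm, turn in rad (turn last)"
    s=sense(); q=s['ee_rot']; M=R.from_quat([q[1],q[2],q[3],q[0]]).as_matrix()
    d=M.T@(np.array([x,y,z])-s['eef_pos']); t=0
    cur=np.degrees(np.arctan2(M[1,1],M[0,1]))
    if a is not None: t=-np.radians((a-cur+90)%180-90)
    print('delta',d.round(1),'rz',round(t,3),'yaw_y',round(cur,2),'tilt',(M[:2,2]*1000).round(1),'pos',s['eef_pos'].round(1),'t',round(s['time_s'],2),'f',s['force'].round(1),'w',round(float(s['grip_width']),3),'j6',s['joints'].round(2)[[0,5]])
if __name__=='__main__': go(*map(float,sys.argv[1:]))
E
python3 -m jog '[[-0.03,-0.023,0,0,0,0,0.0854],[-0.03,-0.023,0,0,0,0,0.0854],[-0.03,-0.023,0,0,0,0,0.0854],[-0.03,-0.023,0,0,0,0,0.0854],[-0.03,-0.023,0,0,0,0,0.0854]]' 40
python3 -m jog '[[-0.03,-0.023,0,0,0,0,0.0854],[-0.03,-0.023,0,0,0,0,0.0854],[-0.03,-0.023,0,0,0,0,0.0854],[-0.03,-0.023,0,0,0,0,0.0854],[-0.03,-0.023,0,0,0,0,0.0854]]' 
python3 -m jog '[[-0.03,-0.023,0,0,0,0,0.0854],[-0.03,-0.023,0,0,0,0,0.0854],[-0.03,-0.023,0,0,0,0,0.0854],[0,0,0,0,0,-0.124,0.0854],[0,0,0,0,0,0,0.0854]]' 
python3 go.py 451 89 240 79
python3 - <<'E'
from h import *
s=sense(); im=eyes.capture('wrist'); show('w',im,'w1')
for b in blobs(mask(im,'teal'),300,5):
    print(b.mean(0).round(),rect(plane('wrist',b,14,s)))
E
```

```text
time_s: 0.7
eef_pos: [270.4, 341.8, 242.2]
ee_rot: [0.0, 0.157, 0.988, -0.0]
force: [0.6, 0.7, 1.2]
grip_width: 1.003
grip_force: 0.0
time_s: 1.2
eef_pos: [377.4, 185.8, 242.3]
ee_rot: [0.0, 0.157, 0.988, 0.0]
force: [1.0, 0.5, 0.2]
grip_width: 0.999
grip_force: 0.0
time_s: 1.7
eef_pos: [441.1, 93.1, 242.0]
ee_rot: [-0.0, 0.096, 0.995, 0.0]
force: [-0.6, 0.6, 0.1]
grip_width: 1.0
grip_force: 0.0
delta [-10.5  -2.1   2. ] rz -0.0 yaw_y 78.99 tilt [-0.7  0.1] pos [441.1  93.1 242. ] t 1.7 f [-0.6  0.6  0.1] w 1.0 j6 [-0.05 -1.43]
```

View pics/w1.png

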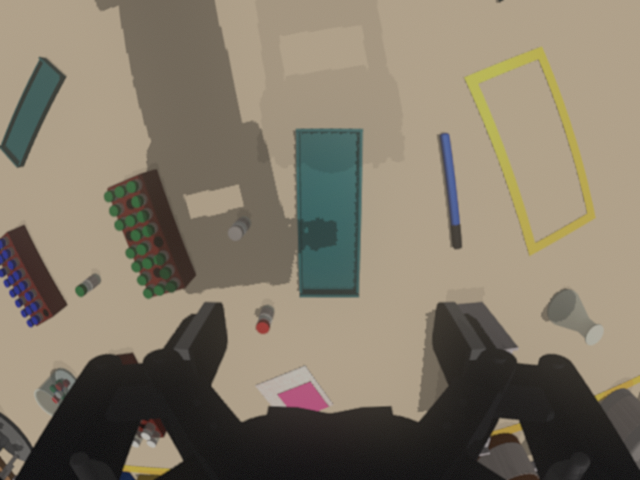

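The wrist view shows the tray squarely at (330,212), the outline at (530,150), the pen at (451,190) between them and the flask at (572,315). The teal mask is too strict here, so I'll loosen it.

```bash
sed -i "s/(S>110)&(V>25),'yellow'/(S>80)\&(V>25),'yellow'/; s/(S>150)&(V>90)/(S>100)\&(V>90)/" h.py
python3 - <<'E'
from h import *
s=sense(); im=eyes.capture('wrist'); hv=cv2.cvtColor(im,cv2.COLOR_RGB2HSV); print(hv[200,330],hv[270,340],hv[80,475], hv[135,330])
for col,z in (('teal',15),('yellow',0)):
  for b in blobs(mask(im,col),300,5):
    print(col,b.mean(0).round(),rect(plane('wrist',b,z,s)))
  if col=='yellow':
    c,_=cv2.findContours(mask(im,col),cv2.RETR_CCOMP,cv2.CHAIN_APPROX_NONE)
    for k in c:
      if cv2.contourArea(k)>2000: print('hole?',rect(plane('wrist',k[:,0],0,s)))
E
```

```text
[ 89  97 105] [88 86 98] [ 29 131 185] [ 88  74 103]
teal [327. 215.] (449.9, 90.1, 156.6, 60.7, -11.1)
yellow [533. 147.] (425.3, 335.1, 218.2, 108.2, 16.0)
hole? (425.3, 335.1, 218.2, 108.2, 16.0)
hole? (425.4, 335.2, 196.5, 87.0, 16.0)
```

```bash

python3 -m jog '[[-0.01,-0.001,0.04,0,0,0,0.0854],[0,0,0.045,0,0,0,0.0854],[0,0,0.045,0,0,0,0.0854],[0,0,0.03,0,0,0,0.0854],[0,0,0,0,0,0,0.0854]]' 
python3 - <<'E'
from h import *
from go import go
s=sense(); im=eyes.capture('wrist'); show('w',im,'w2'); go(450.5,89.5,12,79)
h=cv2.cvtColor(im,cv2.COLOR_RGB2HSV); m=((h[...,0]>80)&(h[...,0]<100)&(h[...,1]>55)).astype(np.uint8)*255
for b in blobs(m,300,5): print(b.mean(0).round(),rect(plane('wrist',b,15,s)))
E
```

```text
time_s: 2.3
eef_pos: [448.2, 91.5, 79.5]
ee_rot: [-0.004, 0.096, 0.995, -0.0]
force: [1.0, -0.4, 0.9]
grip_width: 1.001
grip_force: 0.0
delta [-1.3 -1.7 69.9] rz -0.0 yaw_y 78.97 tilt [-2.8  0.2] pos [449.8  91.4  81.9] t 2.35 f [-0.1  0.2 -0.1] w 1.001 j6 [-0.06 -1.43]
[329. 250.] (453.5, 89.5, 174.9, 63.3, -11.2)
```

View pics/w2.png

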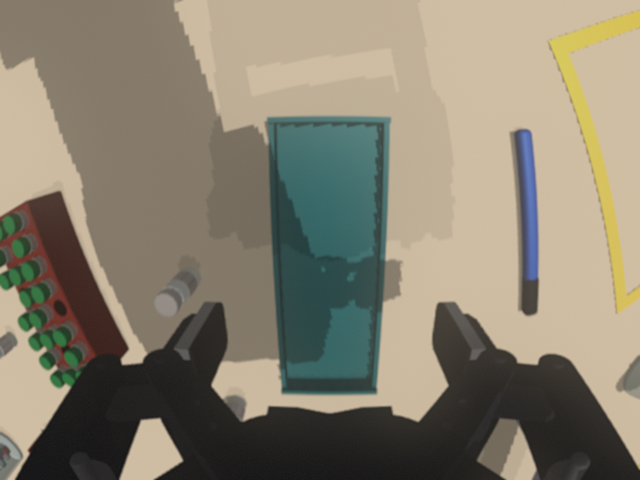

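The tray is at (453,89.5), and its measured 174.9x63.3 matches the given size. I'll descend and grip.

```bash

python3 -m jog '[[-0.003,-0.0015,0.03,0,0,0,0.0854],[0,0,0.025,0,0,0,0.0854],[0,0,0.01,0,0,0,0.0854],[0,0,0.004,0,0,0,0.0854],[0,0,0,0,0,0,0.0854]]' 
python3 go.py 452.5 89.5 9 78.8
python3 -m jog '[[0,0,0,0,0,0,0.06],[0,0,0,0,0,0,0.05],[0,0,0,0,0,0,0.05],[0,0,0,0,0,0,0.05],[0,0,0,0,0,0,0.05]]' 60
python3 go.py 452.5 89.5 9 78.8
```

```text
time_s: 2.85
eef_pos: [453.9, 88.9, 14.4]
ee_rot: [0.001, 0.096, 0.995, 0.0]
force: [0.6, 0.0, -0.4]
grip_width: 1.002
grip_force: 0.0
delta [1.5 0.3 5.4] rz 0.004 yaw_y 79.01 tilt [ 1.7 -0.1] pos [453.9  88.9  14.4] t 2.85 f [ 0.6  0.  -0.4] w 1.002 j6 [-0.06 -1.44]
time_s: 3.35
eef_pos: [453.9, 88.8, 15.0]
ee_rot: [0.001, 0.096, 0.995, 0.0]
force: [-3.3, -0.3, 14.5]
grip_width: 0.725
grip_force: 61.8
delta [1.5 0.4 6. ] rz 0.004 yaw_y 79.01 tilt [ 2.1 -0.2] pos [453.9  88.8  15. ] t 3.35 f [-3.3 -0.3 14.5] w 0.725 j6 [-0.06 -1.44]
```

```bash

python3 -m jog '[[0,0,-0.01,0,0,0,0.05],[0,0,-0.03,0,0,0,0.05],[0,0,-0.03,0,0,0,0.05],[0,0,0,0,0,0,0.05]]' 
python3 go.py 425.3 335.1 85 106
```

```text
time_s: 3.75
eef_pos: [455.1, 88.8, 87.1]
ee_rot: [0.004, 0.096, 0.995, 0.0]
force: [-0.1, 0.5, -1.7]
grip_width: 0.716
grip_force: 66.0
delta [ 76.2 236.2   1.7] rz -0.471 yaw_y 79.02 tilt [ 7.2 -0.5] pos [455.1  88.8  87.1] t 3.75 f [-0.1  0.5 -1.7] w 0.716 j6 [-0.06 -1.44]
```

```bash

python3 -m jog '[[0.0095,0.0295,0,0,0,0,0.05],[0.0095,0.0295,0,0,0,0,0.05],[0.0095,0.0295,0,0,0,0,0.05],[0.0095,0.0295,0,0,0,0,0.05],[0.0095,0.0295,0,0,0,0,0.05]]' >/dev/null
python3 -m jog '[[0.0095,0.0295,0,0,0,0,0.05],[0.0095,0.0295,0,0,0,0,0.05],[0.0095,0.0295,0,0,0,0,0.05],[0,0,0,0,0,-0.118,0.05],[0,0,0,0,0,-0.118,0.05]]' >/dev/null
python3 -m jog '[[0,0,0,0,0,-0.118,0.05],[0,0,0,0,0,-0.117,0.05],[0,0,0,0,0,0,0.05]]'
python3 go.py 425.3 335.1 16 106
python3 - <<'E'
from h import *
s=sense(); im=eyes.capture('wrist'); show('w',im,'w3')
h=cv2.cvtColor(im,cv2.COLOR_RGB2HSV); m=((h[...,0]>80)&(h[...,0]<100)&(h[...,1]>55)).astype(np.uint8)*255
for b in blobs(m,300,5): print(b.mean(0).round(),rect(plane('wrist',b,s['eef_pos'][2]+1,s)))
for b in blobs(mask(im,'yellow'),300,5): print(b.mean(0).round(),rect(plane('wrist',b,0,s)))
E
```

```text
time_s: 5.05
eef_pos: [423.3, 334.8, 83.0]
ee_rot: [-0.0, -0.14, 0.99, -0.0]
force: [-0.3, -0.7, -0.8]
grip_width: 0.717
grip_force: 66.1
delta [-2.1 -0.3 67. ] rz 0.001 yaw_y 106.05 tilt [-0.7 -0.4] pos [423.3 334.8  83. ] t 5.05 f [-0.3 -0.7 -0.8] w 0.717 j6 [ 0.45 -1.4 ]
[612. 364.] (415.1, 504.2, 62.5, 19.0, -1.4)
[322. 240.] (406.5, 329.9, 142.6, 62.7, 15.7)
[417. 198.] (377.7, 376.3, 119.8, 2.2, 15.8)
[306.  94.] (329.9, 301.7, 115.7, 44.1, -52.7)
```

View pics/w3.png

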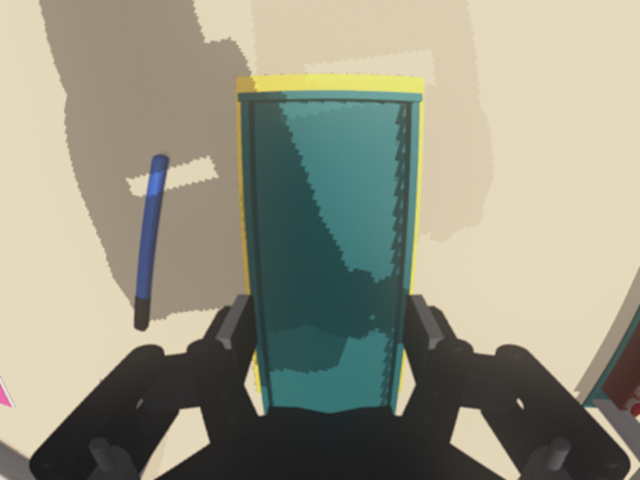

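The tray is held and lined up within the outline (yellow border at (238..422, 80)). I'll lower it.

```bash

python3 -m jog '[[-0.002,0,0.03,0,0,0,0.05],[0,0,0.025,0,0,0,0.05],[0,0,0.007,0,0,0,0.05],[0,0,0.002,0,0,0,0.05],[0,0,0.002,0,0,0,0.05]]'
python3 go.py 425.3 335.1 16 106
```

```text
time_s: 5.6
eef_pos: [426.0, 335.8, 18.1]
ee_rot: [0.001, -0.139, 0.99, 0.0]
force: [0.5, 1.1, -0.5]
grip_width: 0.721
grip_force: 66.1
delta [ 0.9 -0.4  2.1] rz -0.001 yaw_y 105.94 tilt [1.3 0.6] pos [426.  335.8  18.1] t 5.6 f [ 0.5  1.1 -0.5] w 0.721 j6 [ 0.45 -1.4 ]
```

```bash

python3 -m jog '[[0,0,0.0015,0,0,0,0.05],[0,0,0.001,0,0,0,0.05],[0,0,0.001,0,0,0,0.05],[0,0,0,0,0,0,0.05]]'
python3 -m jog '[[0,0,0,0,0,0,0.07],[0,0,0,0,0,0,0.0854],[0,0,0,0,0,0,0.0854],[0,0,0,0,0,0,0.0854]]'
python3 -m jog '[[0,0,-0.02,0,0,0,0.0854],[0,0,-0.045,0,0,0,0.0854],[0,0,-0.045,0,0,0,0.0854],[0,0,-0.045,0,0,0,0.0854],[0,0,0,0,0,0,0.0854]]'
python3 - <<'E'
from h import *
s=sense(); im=eyes.capture('wrist')
h=cv2.cvtColor(im,cv2.COLOR_RGB2HSV); m=((h[...,0]>80)&(h[...,0]<100)&(h[...,1]>55)).astype(np.uint8)*255
for b in blobs(m,300,5): print(b.mean(0).round(),rect(plane('wrist',b,15,s)))
c,_=cv2.findContours(mask(im,'yellow'),cv2.RETR_CCOMP,cv2.CHAIN_APPROX_NONE)
for k in c:
  if cv2.contourArea(k)>2000: print('yel',rect(plane('wrist',k[:,0],0,s)))
im=eyes.capture('top')
for b in blobs(mask(im,'blue'),60,7)[:1]: print(b.mean(0).round(),rect(plane('top',b,52)))
from go import go; go(444.5,-320.8,182,104)
E
```

```text
time_s: 6.0
eef_pos: [425.8, 335.7, 15.1]
ee_rot: [0.001, -0.139, 0.99, 0.0]
force: [-3.1, -2.0, 9.0]
grip_width: 0.714
grip_force: 67.3
time_s: 6.4
eef_pos: [425.5, 335.5, 13.8]
ee_rot: [0.0, -0.139, 0.99, -0.0]
force: [-0.1, 0.0, 0.1]
grip_width: 1.004
grip_force: 0.0
time_s: 6.9
eef_pos: [427.6, 336.7, 174.7]
ee_rot: [0.005, -0.139, 0.99, 0.002]
force: [0.4, -0.2, -1.0]
grip_width: 1.002
grip_force: 0.0
[328. 207.] (423.9, 334.7, 172.3, 62.3, 15.9)
yel (424.7, 334.7, 217.3, 107.8, 15.9)
[443. 233.] (445.2, -322.4, 117.3, 38.9, 13.9)
delta [ 162.7 -636.1  -13.2] rz 0.035 yaw_y 106.0 tilt [1.2 0.6] pos [425.6 335.5 169.2] t 7.0 f [-0.9  0.4 -0.8] w 1.003 j6 [ 0.45 -1.4 ]
```

The tray centre is within 1 mm of the outline's, at the same angle. Next the blue rack, at (444.5,-321) and about 14°.

```bash

python3 -m jog '[[0.01,-0.02,0,0,0,0,0.0854],[0.01,-0.04,0,0,0,0,0.0854],[0.01,-0.04,0,0,0,0,0.0854],[0.01,-0.04,0,0,0,0,0.0854],[0.01,-0.04,0,0,0,0,0.0854]]' >/dev/null
python3 -m jog '[[0.01,-0.04,0,0,0,0,0.0854],[0.01,-0.04,0,0,0,0,0.0854],[0.01,-0.04,0,0,0,0,0.0854],[0.01,-0.04,0,0,0,0,0.0854],[0.01,-0.04,0,0,0,0,0.0854]]' >/dev/null
python3 -m jog '[[0.01,-0.04,0,0,0,0,0.0854],[0.01,-0.04,0,0,0,0,0.0854],[0.01,-0.04,0,0,0,0,0.0854],[0.01,-0.04,0,0,0,0,0.0854],[0.01,-0.04,0,0,0,0,0.0854]]' >/dev/null
python3 -m jog '[[0.01,-0.04,0,0,0,0,0.0854],[0.003,-0.016,0,0,0,0.03,0.0854],[0,0,0,0,0,0,0.0854]]' 
python3 - <<'E'
from h import *
s=sense(); im=eyes.capture('wrist'); show('w',im,'w4')
for b in blobs(mask(im,'blue'),200,13): print('blue',b.mean(0).round(),rect(plane('wrist',b,52,s)))
for b in blobs(mask(im,'red'),200,9): print('red',b.mean(0).round(),rect(plane('wrist',b,38,s)))
from go import go; go(444.5,-320.8,100,104.3)
E
```

```text
time_s: 8.8
eef_pos: [443.3, -322.2, 166.7]
ee_rot: [-0.001, -0.123, 0.992, 0.001]
force: [-1.1, 1.3, -0.7]
grip_width: 0.999
grip_force: 0.0
blue [324. 239.] (446.7, -323.5, 117.4, 40.4, 13.2)
red [331. 289.] (481.9, -309.1, 49.1, 31.1, 15.9)
red [567. 269.] (430.7, -102.7, 124.9, 46.1, 5.5)
red [326. 186.] (419.0, -331.3, 68.2, 44.0, 12.3)
delta [-1.1 -0.6 66.9] rz -0.001 yaw_y 104.23 tilt [-2.2  2.6] pos [ 443.5 -320.7  166.9] t 8.85 f [ 0.1  1.2 -0.2] w 1.0 j6 [-0.84 -2.66]
```

View pics/w4.png

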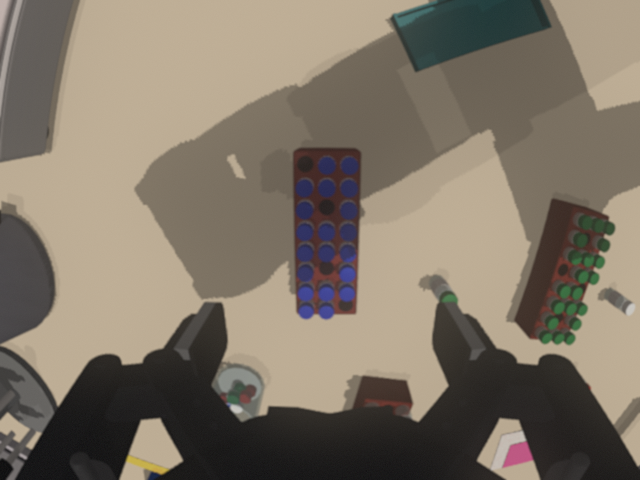

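The blue rack is at (327,232) with fingers astride it. A loose green vial stands near the right finger at (440,290), so I'll check that clearance.

```bash
python3 - <<'E'
from h import *
s=sense(); q=s['ee_rot']; M=R.from_quat([q[1],q[2],q[3],q[0]]).as_matrix()
for px in ((430,277),(452,300),(356,313)):
  for z in (0,40):
    p=plane('wrist',px,z,s)[0]; print(px,z,p.round(),(M.T@(np.r_[p,0]-[446,-322.8,0])).round()[:2])
from go import go; go(446,-322.8,60,103.7)
E
```

```text
(430, 277) 0 [ 471. -221.] [-50.  93.]
(430, 277) 40 [ 458. -237.] [-33.  81.]
(452, 300) 0 [ 489. -191.] [-74. 117.]
(452, 300) 40 [ 473. -211.] [-53. 101.]
(356, 313) 0 [ 521. -276.] [-84.  27.]
(356, 313) 40 [ 501. -284.] [-63.  24.]
delta [ -2.1  -3.  106.9] rz 0.009 yaw_y 104.23 tilt [-2.2  2.6] pos [ 443.5 -320.7  166.9] t 8.85 f [ 0.1  1.2 -0.2] w 1.0 j6 [-0.84 -2.66]
```

```bash

python3 -m jog '[[-0.002,-0.003,0.03,0,0,0.009,0.0854],[0,0,0.035,0,0,0,0.0854],[0,0,0.035,0,0,0,0.0854],[0,0,0.025,0,0,0,0.0854],[0,0,0.01,0,0,0,0.0854]]' 
python3 -m jog '[[0,0,0,0,0,0,0.0854],[0,0,0,0,0,0,0.06],[0,0,0,0,0,0,0.03],[0,0,0,0,0,0,0.03],[0,0,0,0,0,0,0.03]]' 50
python3 go.py 446 -322.8 32 103.7
python3 -m jog '[[0,0,0,0,0,0,0.03],[0,0,-0.01,0,0,0,0.03],[0,0,-0.03,0,0,0,0.03],[0,0,-0.03,0,0,0,0.03],[0,0,-0.03,0,0,0,0.03]]'
python3 -m jog '[[0,0,-0.03,0,0,0,0.03],[0,0,0,0,0,0,0.03]]'
python3 go.py 424.5 334.7 160 106
```

```text
time_s: 9.35
eef_pos: [445.8, -320.7, 31.1]
ee_rot: [-0.002, -0.121, 0.993, 0.002]
force: [0.3, -0.3, 0.9]
grip_width: 1.0
grip_force: 0.0
time_s: 9.85
eef_pos: [447.3, -323.8, 35.3]
ee_rot: [0.001, -0.12, 0.993, -0.001]
force: [-1.3, 0.4, 6.5]
grip_width: 0.549
grip_force: 52.2
delta [1.  1.3 3.3] rz 0.001 yaw_y 103.77 tilt [ 1.7 -1.9] pos [ 447.3 -323.8   35.3] t 9.85 f [-1.3  0.4  6.5] w 0.549 j6 [-0.84 -2.65]
time_s: 10.35
eef_pos: [446.6, -323.0, 135.6]
ee_rot: [-0.0, -0.12, 0.993, 0.0]
force: [1.4, -0.1, -2.7]
grip_width: 0.549
grip_force: 52.5
time_s: 10.55
eef_pos: [447.9, -324.3, 168.3]
ee_rot: [0.002, -0.12, 0.993, -0.003]
force: [-0.4, -0.7, -2.9]
grip_width: 0.544
grip_force: 52.6
delta [-134.1  645.7    4.3] rz -0.039 yaw_y 103.77 tilt [ 5.2 -5.8] pos [ 447.9 -324.3  168.3] t 10.55 f [-0.4 -0.7 -2.9] w 0.544 j6 [-0.84 -2.65]
```

```bash

python3 -m jog '[[-0.004,0.02,0,0,0,0,0.03],[-0.0083,0.04,0,0,0,0,0.03],[-0.0083,0.04,0,0,0,0,0.03],[-0.0083,0.04,0,0,0,0,0.03],[-0.0083,0.04,0,0,0,0,0.03]]' >/dev/null
python3 -m jog '[[-0.0083,0.04,0,0,0,0,0.03],[-0.0083,0.04,0,0,0,0,0.03],[-0.0083,0.04,0,0,0,0,0.03],[-0.0083,0.04,0,0,0,0,0.03],[-0.0083,0.04,0,0,0,0,0.03]]' >/dev/null
python3 -m jog '[[-0.0083,0.04,0,0,0,0,0.03],[-0.0083,0.04,0,0,0,0,0.03],[-0.0083,0.04,0,0,0,0,0.03],[-0.0083,0.04,0,0,0,0,0.03],[-0.0083,0.04,0,0,0,0,0.03]]' >/dev/null
python3 -m jog '[[-0.0083,0.04,0,0,0,0,0.03],[-0.005,0.025,0,0,0,-0.039,0.03],[0,0,0,0,0,0,0.03]]'
python3 - <<'E'
from h import *
s=sense(); im=eyes.capture('wrist'); show('w',im,'w5'); zb=s['eef_pos'][2]-35
for b in blobs(mask(im,'blue'),200,13): print('blue',b.mean(0).round(),rect(plane('wrist',b,zb+52,s)))
c,_=cv2.findContours(mask(im,'yellow'),cv2.RETR_CCOMP,cv2.CHAIN_APPROX_NONE)
for k in c:
  if cv2.contourArea(k)>2000: print('yel',rect(plane('wrist',k[:,0],0,s)))
from go import go; go(424.5,334.7,38,105.9)
E
```

```text
time_s: 12.35
eef_pos: [421.8, 337.3, 162.6]
ee_rot: [-0.001, -0.141, 0.99, 0.0]
force: [0.8, 0.5, -2.0]
grip_width: 0.545
grip_force: 52.7
blue [332. 288.] (409.2, 333.4, 94.7, 40.9, 16.1)
yel (347.7, 312.4, 107.6, 56.8, -74.1)
delta [ -2.3  -1.7 124.6] rz 0.004 yaw_y 106.12 tilt [-1.7 -0.9] pos [422.1 335.8 162.6] t 12.4 f [-0.2 -0.3 -2.2] w 0.543 j6 [ 0.45 -1.4 ]
```

View pics/w5.png

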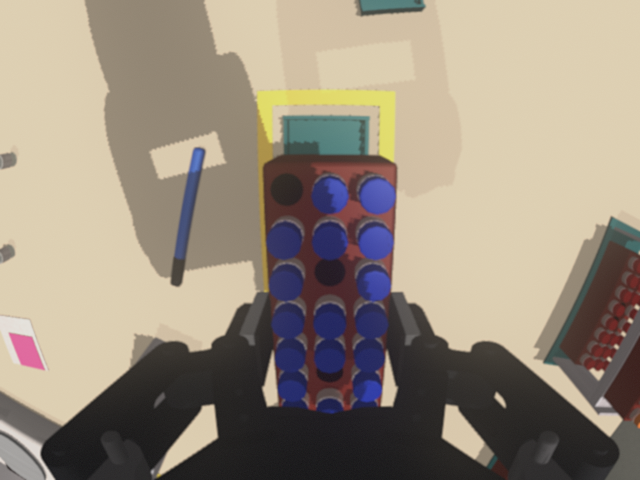

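The rack is held level over the tray. Its end edge shows at row ~166 and the tray floor at (325,135). I'll get its centre from that end edge.

```bash
python3 - <<'E'
from h import *
s=sense(); q=s['ee_rot']; M=R.from_quat([q[1],q[2],q[3],q[0]]).as_matrix()
g=plane('wrist',(330,120),0,s)
f=lambda p:(M.T@(np.r_[p,0]-np.r_[s['eef_pos'][:2],0])).round(1)[:2]
for z in (162,165,168): print('rack end',[f(plane('wrist',px,z,s)[0]) for px in((265,166),(330,166),(396,166))])
print('tray end outer top z18',[f(plane('wrist',px,18,s)[0]) for px in ((281,116),(369,116))])
print('outline', [f(plane('wrist',px,0,s)[0]) for px in ((258,91),(396,91))])
p=np.array([424.5,334.7]); print('outline centre in tool',f(p))
E
```

```text
rack end [array([ 62.4, -23.3]), array([62.1, -0. ]), array([62.4, 23.6])]
rack end [array([ 62.7, -22.7]), array([62.4, -0.1]), array([62.7, 23. ])]
rack end [array([ 63. , -22.2]), array([62.7, -0.1]), array([63. , 22.5])]
tray end outer top z18 [array([ 85.1, -35.7]), array([85. , 28.7])]
outline [array([106.5, -56.1]), array([106.3,  51.8])]
outline centre in tool [-2.  -1.7]
```

```bash

python3 -m jog '[[0,-0.0025,0.03,0,0,0,0.03],[0,0,0.03,0,0,0,0.03],[0,0,0.03,0,0,0,0.03],[0,0,0.02,0,0,0,0.03],[0,0,0,0,0,0,0.03]]' 
python3 - <<'E'
from h import *
s=sense(); q=s['ee_rot']; M=R.from_quat([q[1],q[2],q[3],q[0]]).as_matrix(); im=eyes.capture('wrist'); show('w',im,'w6',(180,60,480,330),2)
from go import go; go(424.5,334.7,38,105.9)
E
```

```text
time_s: 12.9
eef_pos: [422.2, 330.8, 51.1]
ee_rot: [-0.003, -0.138, 0.99, -0.001]
force: [-0.7, -0.5, -2.3]
grip_width: 0.546
grip_force: 52.7
delta [-2.2  2.8 15. ] rz 0.0 yaw_y 105.92 tilt [-2.6 -1.4] pos [423.2 331.5  53. ] t 12.95 f [-0.7  0.8 -2.4] w 0.547 j6 [ 0.45 -1.4 ]
```

View pics/w6.png

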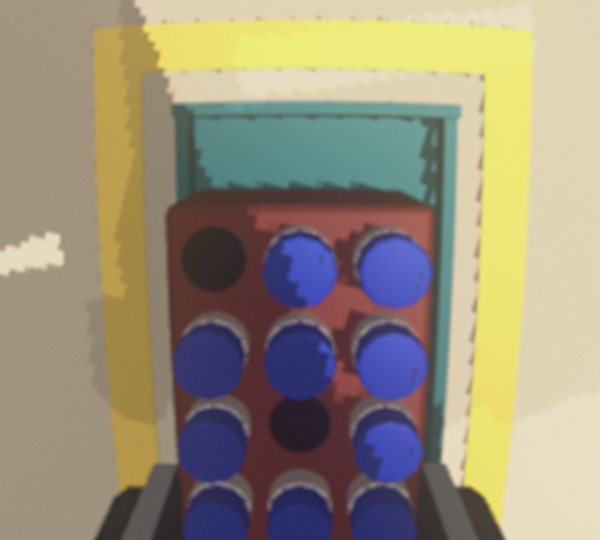

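```bash
python3 - <<'E'
from h import *
s=sense(); q=s['ee_rot']; M=R.from_quat([q[1],q[2],q[3],q[0]]).as_matrix()
f=lambda p:(M.T@(np.r_[p,0]-np.r_[s['eef_pos'][:2],0])).round(1)[:2]
print(s['eef_pos'])
C=lambda x,y:(180+x/2,60+y/2)
print('tray',[f(plane('wrist',C(*p),18,s)[0]) for p in((176,105),(460,105))])
print('outl',[f(plane('wrist',C(*p),0,s)[0]) for p in((95,30),(532,30))])
print('rack',[f(plane('wrist',C(*p),s['eef_pos'][2]+4,s)[0]) for p in((168,208),(434,208))])
E
```

```text
[423.20900874 331.47713284  53.01276959]
tray [array([ 83.1, -27.4]), array([83.5, 35.6])]
outl [array([104.2, -50.9]), array([104.9,  58.1])]
rack [array([ 63.6, -22.8]), array([63.6, 23.1])]
```

```bash

python3 -m jog '[[-0.0035,0.0035,0,0,0,0,0.03],[0,0,0,0,0,0,0.03],[0,0,0,0,0,0,0.03]]' 
python3 - <<'E'
from h import *
s=sense(); q=s['ee_rot']; M=R.from_quat([q[1],q[2],q[3],q[0]]).as_matrix(); im=eyes.capture('wrist')
f=lambda p:(M.T@(np.r_[p,0]-np.r_[s['eef_pos'][:2],0])).round(1)[:2]
print(s['eef_pos'])
# teal extent along row 116 of end flange
h=cv2.cvtColor(im,cv2.COLOR_RGB2HSV); m=((h[...,0]>80)&(h[...,0]<100)&(h[...,1]>55)).astype(np.uint8)
m[:80]=0;m[200:]=0; n,l,st,_=cv2.connectedComponentsWithStats(m); i=1+st[1:,4].argmax(); ys,xs=np.where(l==i); print('teal box',st[i])
t=ys.min()+1; x0,x1=xs[ys<=t+6].min(),xs[ys<=t+6].max()+1
print('tray',f(plane('wrist',(x0,t),18,s)[0]),f(plane('wrist',(x1,t),18,s)[0]))
E
```

```text
time_s: 13.25
eef_pos: [426.5, 337.2, 54.7]
ee_rot: [0.001, -0.139, 0.99, 0.0]
force: [-0.3, 0.3, -2.8]
grip_width: 0.546
grip_force: 52.7
[426.54047294 337.17508899  54.72619469]
teal box [ 268  105  115   54 5412]
tray [ 86.  -27.6] [85.9 23.6]
```

```bash
python3 - <<'E'
from h import *
from go import go
im=eyes.capture('wrist'); show('w',im,'w7',(180,60,480,330),2); go(424.5,334.7,38,105.9)
E
```

```text
delta [ 2.3 -1.8 16.3] rz 0.002 yaw_y 106.0 tilt [0.7 0.3] pos [426.2 337.   54.3] t 13.35 f [ 0.5  0.4 -2.5] w 0.543 j6 [ 0.45 -1.4 ]
```

View pics/w7.png

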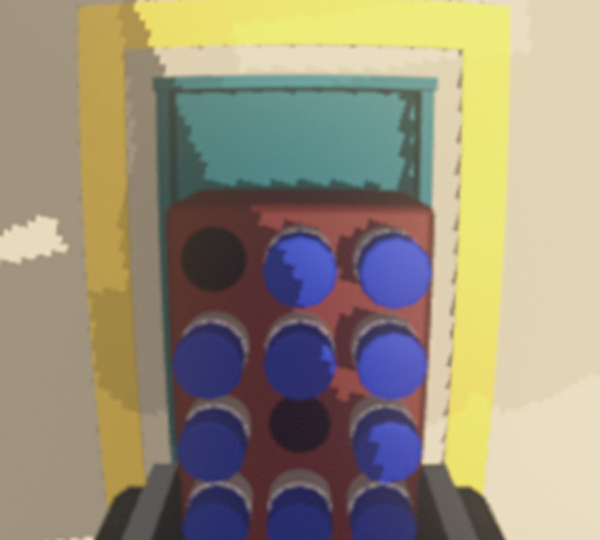

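Tray end edge at crop (154..438, 78) is about 1 mm off laterally and 2–3 mm lengthwise from the rack. I'll correct that and lower the rack.

```bash

python3 -m jog '[[0.0025,-0.0015,0.005,0,0,0,0.03],[0,0,0.004,0,0,0,0.03],[0,0,0.002,0,0,0,0.03],[0,0,0.002,0,0,0,0.03],[0,0,0,0,0,0,0.03]]' 
python3 go.py 424.5 334.7 38 105.9
```

```text
time_s: 13.85
eef_pos: [424.0, 334.8, 40.5]
ee_rot: [-0.0, -0.139, 0.99, -0.0]
force: [-1.7, 0.6, -2.1]
grip_width: 0.545
grip_force: 52.7
delta [-0.5 -0.2  2.5] rz 0.002 yaw_y 106.0 tilt [-0.5 -0.2] pos [424.  334.8  40.5] t 13.85 f [-1.7  0.6 -2.1] w 0.545 j6 [ 0.45 -1.4 ]
```

```bash

python3 -m jog '[[0,0,0.001,0,0,0,0.03],[0,0,0.001,0,0,0,0.03],[0,0,0.001,0,0,0,0.03],[0,0,0,0,0,0,0.03]]' 
python3 -m jog '[[0,0,0.001,0,0,0,0.03],[0,0,0,0,0,0,0.03]]' 
```

```text
time_s: 14.25
eef_pos: [424.1, 334.9, 38.3]
ee_rot: [0.0, -0.139, 0.99, 0.0]
force: [-2.4, -0.7, 4.0]
grip_width: 0.544
grip_force: 53.4
time_s: 14.45
eef_pos: [424.2, 334.9, 38.2]
ee_rot: [0.0, -0.139, 0.99, -0.0]
force: [-6.1, -3.1, 14.6]
grip_width: 0.543
grip_force: 54.7
```

```bash

python3 -m jog '[[0,0,0,0,0,0,0.055],[0,0,0,0,0,0,0.06],[0,0,0,0,0,0,0.07],[0,0,-0.01,0,0,0,0.0854],[0,0,-0.03,0,0,0,0.0854]]' >/dev/null
python3 -m jog '[[0,0,-0.04,0,0,0,0.0854],[0,0,-0.045,0,0,0,0.0854],[0,0,-0.045,0,0,0,0.0854],[0,0,-0.03,0,0,0,0.0854],[0,0,0,0,0,0,0.0854]]' 
python3 - <<'E'
from h import *
from go import go
s=sense(); im=eyes.capture('wrist'); show('w',im,'w8')
for b in blobs(mask(im,'blue'),1000,13): print('blue',b.mean(0).round(),rect(plane('wrist',b,55,s)))
h=cv2.cvtColor(im,cv2.COLOR_RGB2HSV); m=((h[...,0]>80)&(h[...,0]<100)&(h[...,1]>55)).astype(np.uint8)*255
m|=mask(im,'blue')|mask(im,'red')
for b in blobs(m,3000,9): print('tray',b.mean(0).round(),rect(plane('wrist',b,15,s)))
print('bridge from top0 crop corners z92', rect(plane('top',[(160+x/2.5,100+y/2.5) for x,y in((187,46),(232,46),(211,190),(164,183))],92)))
go(602,236,180,80)
E
```

```text
time_s: 15.45
eef_pos: [425.3, 335.5, 241.9]
ee_rot: [0.004, -0.139, 0.99, 0.001]
force: [0.8, -0.3, -1.1]
grip_width: 0.998
grip_force: 0.0
blue [329. 208.] (424.0, 334.7, 117.3, 40.2, 16.4)
tray [612. 312.] (453.0, 766.9, 177.6, 129.4, 0.4)
tray [329. 197.] (424.1, 334.8, 171.6, 61.8, 16.0)
bridge from top0 crop corners z92 (665.7, 211.3, 159.2, 49.0, -6.1)
delta [-143.  -144.2   59.5] rz 0.454 yaw_y 106.0 tilt [3.9 1.9] pos [424.5 335.1 239. ] t 15.5 f [ 0.1 -1.1 -0.4] w 0.998 j6 [ 0.45 -1.4 ]
```

View pics/w8.png

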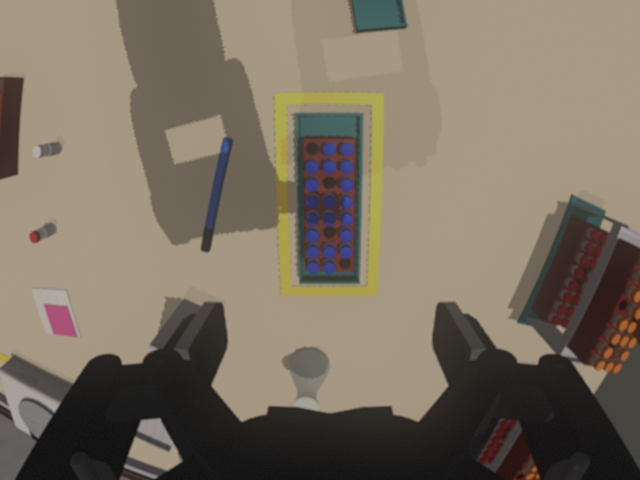

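The blue rack sits centred in the tray at (424.0,334.7). Next the bridge, at about (666,211) and -6° (measured 159x49, as given).

```bash

python3 -m jog '[[-0.028,-0.0265,0,0,0,0,0.0854],[-0.028,-0.0265,0,0,0,0,0.0854],[-0.028,-0.0265,0,0,0,0,0.0854],[-0.028,-0.0265,0,0,0,0,0.0854],[-0.028,-0.0265,0,0,0,0,0.0854]]' >/dev/null
python3 -m jog '[[-0.028,-0.0265,0,0,0,0,0.0854],[-0.028,-0.0265,0,0,0,0,0.0854],[0,0,0,0,0,0.128,0.0854],[0,0,0,0,0,0.128,0.0854],[0,0,0,0,0,0.128,0.0854]]' >/dev/null
python3 -m jog '[[0,0,0,0,0,0,0.0854],[0,0,0,0,0,0,0.0854]]' 
python3 - <<'E'
from h import *
from go import go
s=sense(); im=eyes.capture('wrist'); show('w',im,'w9'); go(665.7,211.3,180,84)
E
```

```text
time_s: 16.7
eef_pos: [663.4, 210.5, 235.8]
ee_rot: [-0.001, 0.051, 0.999, -0.0]
force: [-0.2, -0.0, 0.3]
grip_width: 0.998
grip_force: 0.0
delta [-2.3  1.  56.1] rz 0.003 yaw_y 84.17 tilt [-1.2 -0.2] pos [663.4 210.5 236.1] t 16.75 f [ 0.9  0.3 -0.3] w 1.0 j6 [ 0.14 -1.33]
```

View pics/w9.png

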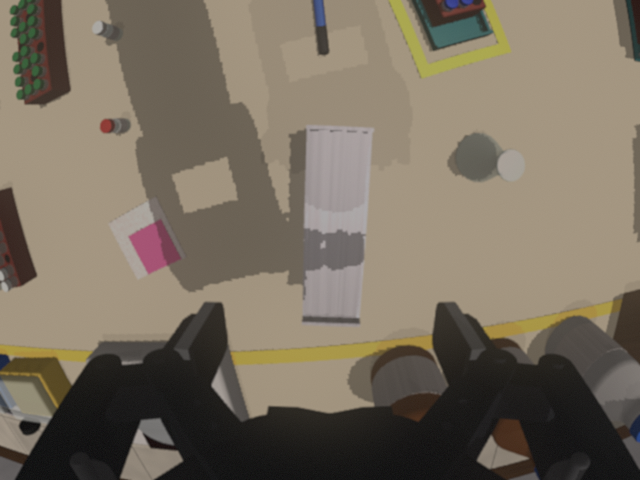

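```bash
python3 - <<'E'
from h import *
s=sense(); q=s['ee_rot']; M=R.from_quat([q[1],q[2],q[3],q[0]]).as_matrix()
P=plane('wrist',[(306,127),(372,129),(359,322),(303,322)],102,s); print(P.round(1),rect(P))
c=P.mean(0); print('mid',c,'ax',np.degrees(np.arctan2(*((P[2]+P[3]-P[0]-P[1])[::-1]))))
for px in((385,415),(440,415),(225,340),(510,165)): print(px,plane('wrist',px,100,s).round())
E
```

```text
[[585.8 201.6]
 [591.7 247.7]
 [742.6 226.4]
 [737.9 180.9]] (664.8, 214.3, 153.9, 46.5, -7.7)
mid [664.46942147 214.15274754] ax -7.893859073049725
(385, 415) [[854. 245.]]
(440, 415) [[866. 301.]]
(225, 340) [[752. 110.]]
(510, 165) [[624. 355.]]
```

Bridge in view: end stops at (306..372,128) and (303..359,322), flask at (480,158) well clear. Centre ≈ (665,213) at -7.5°. I'll descend to the lips.

```bash

python3 -m jog '[[-0.001,0.0025,0.03,0,0,0.029,0.0854],[0,0,0.04,0,0,0,0.0854],[0,0,0.03,0,0,0,0.0854],[0,0,0,0,0,0,0.0854],[0,0,0,0,0,0,0.0854]]' 
python3 - <<'E'
from h import *
from go import go
s=sense(); im=eyes.capture('wrist'); show('w',im,'w10'); go(665,213,80,82.5)
E
```

```text
time_s: 17.25
eef_pos: [665.2, 213.0, 137.8]
ee_rot: [0.0, 0.066, 0.998, 0.0]
force: [0.4, -0.3, 0.7]
grip_width: 1.0
grip_force: 0.0
delta [ 0.8 -0.2 59. ] rz -0.002 yaw_y 82.39 tilt [3.  0.4] pos [665.7 213.  139. ] t 17.3 f [-0.6 -0.   1.2] w 1.003 j6 [ 0.14 -1.3 ]
```

View pics/w10.png

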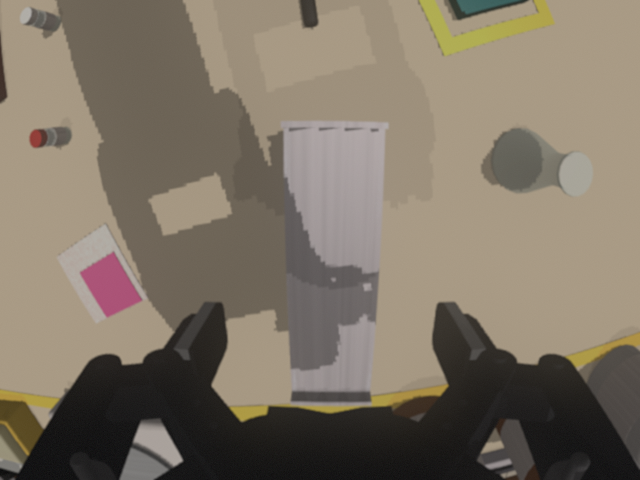

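Corners: near stop (282,122)-(388,124), far stop (291,400)-(371,402).

```bash
python3 - <<'E'
from h import *
from go import go
s=sense()
P=plane('wrist',[(282,122),(388,123),(371,402),(291,400)],102,s); print(P.round(1),rect(P),P.mean(0))
print('ax',np.degrees(np.arctan2(*((P[2]+P[3]-P[0]-P[1])[::-1]))))
go(*P.mean(0),80,82.5)
E
```

```text
[[585.2 202.1]
 [591.7 249. ]
 [746.2 226.9]
 [738.1 180. ]] (665.6, 214.4, 156.1, 47.5, -8.2) [665.32343739 214.53522319]
ax -8.18530443511313
delta [ 0.7  1.4 59. ] rz -0.002 yaw_y 82.39 tilt [3.  0.4] pos [665.7 213.  139. ] t 17.3 f [-0.6 -0.   1.2] w 1.003 j6 [ 0.14 -1.3 ]
```

```bash

python3 -m jog '[[0,0.0015,0.02,0,0,0.008,0.0854],[0,0,0.02,0,0,0,0.0854],[0,0,0.015,0,0,0,0.0854],[0,0,0.004,0,0,0,0.0854],[0,0,0,0,0,0,0.0854]]' 
python3 -m jog '[[0,0,0,0,0,0,0.06],[0,0,0,0,0,0,0.03],[0,0,0,0,0,0,0.03],[0,0,0,0,0,0,0.03],[0,0,0,0,0,0,0.03]]' 50
python3 go.py 665.3 214.5 80 81.9
python3 -m jog '[[0,0,-0.01,0,0,0,0.03],[0,0,-0.03,0,0,0,0.03],[0,0,-0.04,0,0,0,0.03],[0,0,-0.04,0,0,0,0.03],[0,0,0,0,0,0,0.03]]' 
python3 go.py 424.1 334.8 200 106
```

```text
time_s: 17.8
eef_pos: [665.4, 214.4, 78.5]
ee_rot: [0.0, 0.071, 0.997, 0.0]
force: [-0.3, -0.5, 0.9]
grip_width: 1.0
grip_force: 0.0
time_s: 18.3
eef_pos: [665.5, 214.4, 78.9]
ee_rot: [0.001, 0.071, 0.997, 0.0]
force: [-0.7, -1.2, 5.7]
grip_width: 0.551
grip_force: 52.4
delta [ 0.3  0.1 -1.1] rz -0.0 yaw_y 81.88 tilt [1.8 0.1] pos [665.5 214.4  78.9] t 18.3 f [-0.7 -1.2  5.7] w 0.551 j6 [ 0.14 -1.28]
time_s: 18.8
eef_pos: [666.7, 214.7, 204.7]
ee_rot: [0.005, 0.071, 0.997, 0.001]
force: [0.5, -0.3, -1.9]
grip_width: 0.548
grip_force: 52.5
delta [257.2  84.6   2.4] rz -0.421 yaw_y 81.89 tilt [10.4  1.5] pos [666.7 214.7 204.7] t 18.8 f [ 0.5 -0.3 -1.9] w 0.548 j6 [ 0.14 -1.28]
```

```bash

python3 -m jog '[[0.032,0.0105,0,0,0,0,0.03],[0.032,0.0105,0,0,0,0,0.03],[0.032,0.0105,0,0,0,0,0.03],[0.032,0.0105,0,0,0,0,0.03],[0.032,0.0105,0,0,0,0,0.03]]' >/dev/null
python3 -m jog '[[0.032,0.0105,0,0,0,0,0.03],[0.032,0.0105,0,0,0,0,0.03],[0.032,0.0105,0,0,0,0,0.03],[0,0,0,0,0,-0.14,0.03],[0,0,0,0,0,-0.14,0.03]]' >/dev/null
python3 -m jog '[[0,0,0,0,0,-0.141,0.03],[0,0,0.02,0,0,0,0.03],[0,0,0,0,0,0,0.03],[0,0,0,0,0,0,0.03]]'
python3 - <<'E'
from h import *
from go import go
s=sense(); im=eyes.capture('wrist'); cv2.imwrite('pics/w11.png',im[:,:,::-1]); go(424.1,334.8,83,106)
h=cv2.cvtColor(im,cv2.COLOR_RGB2HSV)
# deck near stop: low saturation segment along central columns
for c in (300,330,360): print(c,[ (r,*h[r,c]) for r in range(40,200,8)])
E
```

```text
time_s: 20.2
eef_pos: [423.2, 333.6, 177.6]
ee_rot: [-0.001, -0.139, 0.99, -0.0]
force: [-0.7, -0.6, -2.1]
grip_width: 0.551
grip_force: 52.5
delta [-0.8  0.9 95.1] rz -0.0 yaw_y 105.97 tilt [-0.1 -0. ] pos [423.6 333.7 178.1] t 20.25 f [-0.  -0.2 -3.2] w 0.555 j6 [ 0.45 -1.4 ]
300 [(40, np.uint8(17), np.uint8(54), np.uint8(169)), (48, np.uint8(18), np.uint8(55), np.uint8(168)), (56, np.uint8(18), np.uint8(53), np.uint8(168)), (64, np.uint8(18), np.uint8(56), np.uint8(169)), (72, np.uint8(18), np.uint8(55), np.uint8(168)), (80, np.uint8(18), np.uint8(54), np.uint8(169)), (88, np.uint8(18), np.uint8(54), np.uint8(169)), (96, np.uint8(26), np.uint8(138), np.uint8(187)), (104, np.uint8(26), np.uint8(136), np.uint8(185)), (112, np.uint8(17), np.uint8(55), np.uint8(168)), (120, np.uint8(4), np.uint8(16), np.uint8(127)), (128, np.uint8(11), np.uint8(18), np.uint8(111)), (136, np.uint8(4), np.uint8(16), np.uint8(111)), (144, np.uint8(5), np.uint8(14), np.uint8(109)), (152, np.uint8(5), np.uint8(14), np.uint8(109)), (160, np.uint8(4), np.uint8(17), np.uint8(108)), (168, np.uint8(0), np.uint8
[... 1451 characters left out ...]
8(179)), (88, np.uint8(18), np.uint8(54), np.uint8(170)), (96, np.uint8(28), np.uint8(129), np.uint8(190)), (104, np.uint8(27), np.uint8(128), np.uint8(188)), (112, np.uint8(18), np.uint8(54), np.uint8(170)), (120, np.uint8(3), np.uint8(15), np.uint8(184)), (128, np.uint8(7), np.uint8(14), np.uint8(161)), (136, np.uint8(0), np.uint8(12), np.uint8(188)), (144, np.uint8(0), np.uint8(14), np.uint8(187)), (152, np.uint8(0), np.uint8(12), np.uint8(186)), (160, np.uint8(3), np.uint8(14), np.uint8(187)), (168, np.uint8(0), np.uint8(11), np.uint8(184)), (176, np.uint8(3), np.uint8(14), np.uint8(184)), (184, np.uint8(177), np.uint8(13), np.uint8(182)), (192, np.uint8(0), np.uint8(13), np.uint8(182))]
```

```bash
cat > br.py <<'E'
from h import *
from go import go
def look(off=78.7):
    s=sense(); q=s['ee_rot']; M=R.from_quat([q[1],q[2],q[3],q[0]]).as_matrix(); im=eyes.capture('wrist')
    f=lambda p,z:(M.T@(np.r_[plane('wrist',p,z,s)[0],0]-np.r_[s['eef_pos'][:2],0])).round(1)[:2]
    h=cv2.cvtColor(im,cv2.COLOR_RGB2HSV); m=((h[...,1]<30)&(h[...,2]>60)).astype(np.uint8)*255; m[300:]=0
    b=max(blobs(m,1000,5),key=len); t=b[:,1].min(); e=b[b[:,1]<=t+3]; zs=s['eef_pos'][2]-off+102
    L,Rr=e[:,0].min(),e[:,0].max()+1; print('stop px',L,Rr,t,f((L,t),zs),f((Rr,t),zs))
    y=blobs(mask(im,'yellow')[:200],200,5)
    b=max(y,key=len); t=b[:,1].min(); e=b[b[:,1]<=t+8]; L,Rr=e[:,0].min(),e[:,0].max()+1
    print('outline px',L,Rr,t,f((L,t+1),0),f((Rr,t+1),0)); go(424.1,334.8,3+off,106)
if __name__=='__main__': look()
E
python3 br.py
```

```text
stop px 252 411 115 [ 80.  -22.6] [80.  23.3]
outline px 265 397 90 [107.5 -53.1] [107.6  55.4]
delta [-0.6  0.9 96.6] rz -0.0 yaw_y 105.98 tilt [0.5 0.2] pos [423.7 333.8 178.3] t 20.3 f [ 0.9 -0.  -3.4] w 0.549 j6 [ 0.45 -1.4 ]
```

```bash

python3 -m jog '[[-0.002,0.0005,0.03,0,0,0,0.03],[0,0,0.03,0,0,0,0.03],[0,0,0.012,0,0,0,0.03],[0,0,0,0,0,0,0.03],[0,0,0,0,0,0,0.03]]' 
python3 br.py
```

```text
time_s: 20.8
eef_pos: [426.0, 335.1, 107.2]
ee_rot: [0.001, -0.139, 0.99, 0.0]
force: [-0.7, 1.0, -3.0]
grip_width: 0.548
grip_force: 52.5
stop px 342 386 105 [82.4  3.3] [82.7 15.9]
outline px 250 415 75 [110.4 -50.6] [110.6  54.3]
delta [ 2.1  0.2 25.7] rz -0.0 yaw_y 106.0 tilt [2.4 1.1] pos [426.1 335.1 107.4] t 20.85 f [-0.3 -0.7 -1.7] w 0.552 j6 [ 0.45 -1.4 ]
```

```bash

python3 -m jog '[[0.001,0.0005,0.005,0,0,0,0.03],[0,0,0.006,0,0,0,0.03],[0,0,0.006,0,0,0,0.03],[0,0,0.004,0,0,0,0.03],[0,0,0,0,0,0,0.03]]' 
python3 go.py 424.1 334.8 82 106
```

```text
time_s: 21.35
eef_pos: [423.9, 334.8, 84.1]
ee_rot: [-0.001, -0.139, 0.99, -0.0]
force: [0.2, -0.2, -2.7]
grip_width: 0.551
grip_force: 52.6
delta [-0.2 -0.   2.1] rz -0.0 yaw_y 105.99 tilt [-1.1 -0.6] pos [423.9 334.8  84.1] t 21.35 f [ 0.2 -0.2 -2.7] w 0.551 j6 [ 0.45 -1.4 ]
```

```bash

python3 -m jog '[[0,0,0.001,0,0,0,0.03],[0,0,0.001,0,0,0,0.03],[0,0,0.001,0,0,0,0.03],[0,0,0,0,0,0,0.03]]' 
```

```text
time_s: 21.75
eef_pos: [424.3, 335.0, 81.9]
ee_rot: [0.0, -0.139, 0.99, 0.0]
force: [-0.3, -0.6, -1.6]
grip_width: 0.551
grip_force: 52.7
```

```bash

python3 -m jog '[[0,0,0.001,0,0,0,0.03],[0,0,0,0,0,0,0.03],[0,0,0,0,0,0,0.03]]' 
```

```text
time_s: 22.05
eef_pos: [424.3, 335.0, 81.9]
ee_rot: [0.0, -0.139, 0.99, 0.0]
force: [-3.6, -1.9, 8.6]
grip_width: 0.551
grip_force: 53.8
```

```bash

python3 -m jog '[[0,0,0,0,0,0,0.055],[0,0,0,0,0,0,0.07],[0,0,0,0,0,0,0.0854],[0,0,0,0,0,0,0.0854],[0,0,-0.02,0,0,0,0.0854]]' 
python3 -m jog '[[0,0,-0.04,0,0,0,0.0854],[0,0,-0.045,0,0,0,0.0854],[0,0,-0.045,0,0,0,0.0854],[0,0,-0.01,0,0,0,0.0854],[0,0,0,0,0,0,0.0854]]' 
python3 - <<'E'
from h import *
from go import go
s=sense(); im=eyes.capture('wrist'); cv2.imwrite('pics/w12.png',im[:,:,::-1])
h=cv2.cvtColor(im,cv2.COLOR_RGB2HSV); m=((h[...,1]<35)&(h[...,2]>60)).astype(np.uint8)*255
m[:, :260]=0; m[:,400:]=0
for b in blobs(m,2000,5): print('alu',b.mean(0).round(),b.min(0),b.max(0),rect(plane('wrist',b,105,s)))
c,_=cv2.findContours(mask(im,'yellow'),cv2.RETR_CCOMP,cv2.CHAIN_APPROX_NONE)
for k in c:
  if cv2.contourArea(k)>2000: print('yel',rect(plane('wrist',k[:,0],0,s)))
im=eyes.capture('top')
for b in blobs(mask(im,'red'),60,7): 
  if 380<b.mean(0)[0]<420: print('white rack',rect(plane('top',b,38)))
h=cv2.cvtColor(im,cv2.COLOR_RGB2HSV); m=((h[...,1]<50)&(h[...,2]>110)).astype(np.uint8)*255; m[:130]=0;m[195:]=0;m[:,:385]=0;m[:,420:]=0
for b in blobs(m,60,9): print('white caps',rect(plane('top',b,60)))
go(641,-223,240,94)
E
```

```text
time_s: 22.55
eef_pos: [423.1, 334.3, 99.0]
ee_rot: [-0.002, -0.139, 0.99, -0.001]
force: [-0.1, 0.4, 0.6]
grip_width: 1.002
grip_force: 0.0
time_s: 23.05
eef_pos: [424.6, 335.2, 242.1]
ee_rot: [0.001, -0.139, 0.99, 0.0]
force: [-0.1, 0.5, 0.5]
grip_width: 1.004
grip_force: 0.0
alu [329. 215.] [295 114] [363 320] (421.1, 334.0, 162.8, 48.6, 16.0)
yel (424.7, 334.7, 217.1, 107.6, 16.0)
white rack (641.1, -221.6, 125.2, 47.1, 5.6)
white caps (650.1, -226.8, 122.8, 44.9, 3.6)
delta [ -55.2 -596.    -0.6] rz 0.209 yaw_y 105.99 tilt [-2.2 -1.1] pos [423.8 334.7 239.2] t 23.15 f [-0.3  0.4 -0.7] w 0.999 j6 [ 0.45 -1.4 ]
```

Bridge stands on the tray, let go. Now the white rack.

```bash

python3 -m jog '[[-0.002,-0.02,0,0,0,0,0.0854],[-0.004,-0.04,0,0,0,0,0.0854],[-0.004,-0.04,0,0,0,0,0.0854],[-0.004,-0.04,0,0,0,0,0.0854],[-0.004,-0.04,0,0,0,0,0.0854]]' >/dev/null
python3 -m jog '[[-0.004,-0.04,0,0,0,0,0.0854],[-0.004,-0.04,0,0,0,0,0.0854],[-0.004,-0.04,0,0,0,0,0.0854],[-0.004,-0.04,0,0,0,0,0.0854],[-0.004,-0.04,0,0,0,0,0.0854]]' >/dev/null
python3 -m jog '[[-0.004,-0.04,0,0,0,0,0.0854],[-0.004,-0.04,0,0,0,0,0.0854],[-0.004,-0.04,0,0,0,0,0.0854],[-0.004,-0.04,0,0,0,0,0.0854],[-0.003,-0.02,0,0,0,0.1,0.0854]]' >/dev/null
python3 -m jog '[[0,0,0,0,0,0.1,0.0854],[0,0,0.02,0,0,0,0.0854],[0,0,0,0,0,0,0.0854],[0,0,0,0,0,0,0.0854]]' 
python3 - <<'E'
from h import *
from go import go
s=sense(); im=eyes.capture('wrist'); show('w',im,'w13'); print(s['eef_pos'])
for b in blobs(mask(im,'red'),150,9): print('red',b.mean(0).round(),b.min(0),b.max(0),rect(plane('wrist',b,38,s)))
h=cv2.cvtColor(im,cv2.COLOR_RGB2HSV); m=((h[...,1]<32)&(h[...,2]>110)).astype(np.uint8)*255; m[300:]=0
for b in blobs(m,60,15): print('white',b.mean(0).round(),rect(plane('wrist',b,60,s)))
go(645,-224,200,94)
E
```

```text
time_s: 25.05
eef_pos: [633.0, -187.4, 219.4]
ee_rot: [-0.001, -0.04, 0.999, 0.001]
force: [-0.1, -0.6, 0.7]
grip_width: 1.005
grip_force: 0.0
[ 632.9973168  -187.40355634  219.41680348]
red [465.   9.] [455   0] [472  21] (436.4, -86.0, 22.4, 16.0, 2.0)
red [443.  45.] [421   0] [473  71] (463.7, -99.5, 63.8, 45.9, 6.6)
white [300. 288.] (691.7, -207.9, 22.7, 13.8, 4.8)
white [266. 287.] (694.4, -238.4, 23.7, 12.3, 1.4)
white [282. 266.] (673.0, -224.3, 12.5, 11.8, -85.3)
white [497. 260.] (658.8, -33.2, 62.0, 61.4, -72.8)
white [299. 239.] (649.1, -210.5, 28.4, 12.3, 4.4)
white [264. 238.] (650.6, -241.0, 26.8, 12.8, 4.2)
white [282. 212.] (626.6, -226.6, 12.6, 12.3, 3.1)
white [134. 202.] (625.0, -361.6, 76.1, 52.8, -53.5)
white [300. 185.] (603.3, -213.0, 27.4, 11.2, 3.3)
white [262. 185.] (604.8, -243.1, 26.7, 13.9, 2.6)
white [544.  42.] (454.2, -15.1, 19.1, 12.1, -61.4)
delta [ -8.8 -37.3  20.4] rz 0.01 yaw_y 94.56 tilt [-0.9  0.4] pos [ 633.3 -187.5  220.5] t 25.1 f [-0.1  0.   0.3] w 0.999 j6 [-0.46 -2.12]
```

```bash

python3 -m jog '[[-0.006,-0.02,0.01,0,0,0.02,0.0854],[-0.0065,-0.02,0.03,0,0,0,0.0854],[0,0,0.03,0,0,0,0.0854],[0,0,0,0,0,0,0.0854],[0,0,0,0,0,0,0.0854]]' 
python3 - <<'E'
from h import *
from go import go
s=sense(); im=eyes.capture('wrist'); show('w',im,'w14'); print(s['eef_pos'])
h=cv2.cvtColor(im,cv2.COLOR_RGB2HSV); m=((h[...,1]<32)&(h[...,2]>110)).astype(np.uint8)*255; m[370:]=0; m[:,:230]=0;m[:,430:]=0
for b in blobs(m,60,3): print('white',b.mean(0).round(),rect(plane('wrist',b,60,s)))
H=h.astype(int); r=(((H[...,0]<12)|(H[...,0]>168))&(H[...,1]>70)&(H[...,2]<140)).astype(np.uint8)*255; r[:,:230]=0; r[:,430:]=0; r[400:]=0
for b in blobs(r|m,800,9): print('red|white',b.mean(0).round(),b.min(0),b.max(0),rect(plane('wrist',b,45,s)))
go(649,-226,34,93.4)
E
```

```text
time_s: 25.6
eef_pos: [648.9, -226.5, 152.0]
ee_rot: [0.0, -0.03, 1.0, -0.0]
force: [-0.5, -0.0, 1.9]
grip_width: 0.998
grip_force: 0.0
[ 648.87280915 -226.5083826   152.03283703]
white [309. 314.] (697.1, -238.3, 29.1, 13.2, 2.6)
white [353. 314.] (695.0, -208.0, 29.8, 13.5, 4.3)
white [331. 284.] (673.4, -224.3, 13.7, 13.2, 3.4)
white [354. 262.] (656.7, -210.2, 12.4, 12.3, 3.3)
white [307. 251.] (650.9, -241.0, 27.6, 12.9, 2.8)
white [355. 239.] (641.0, -211.2, 13.9, 12.6, 4.1)
white [331. 215.] (626.7, -226.9, 12.0, 11.1, 47.9)
white [356. 190.] (610.3, -212.8, 12.1, 11.8, -40.7)
white [306. 190.] (611.9, -243.0, 11.6, 11.1, -87.0)
white [356. 165.] (594.9, -213.6, 12.2, 12.2, -22.5)
white [306. 165.] (596.5, -243.9, 11.9, 11.5, 47.7)
red|white [331. 239.] [296 146] [367 333] (652.5, -225.5, 135.3, 46.6, 3.1)
delta [  0.5   0.8 119.1] rz 0.0 yaw_y 93.42 tilt [ 2.5 -1.3] pos [ 649.2 -226.6  153.1] t 25.65 f [-1.   0.2  0.7] w 1.003 j6 [-0.51 -2.14]
```

View pics/w14.png

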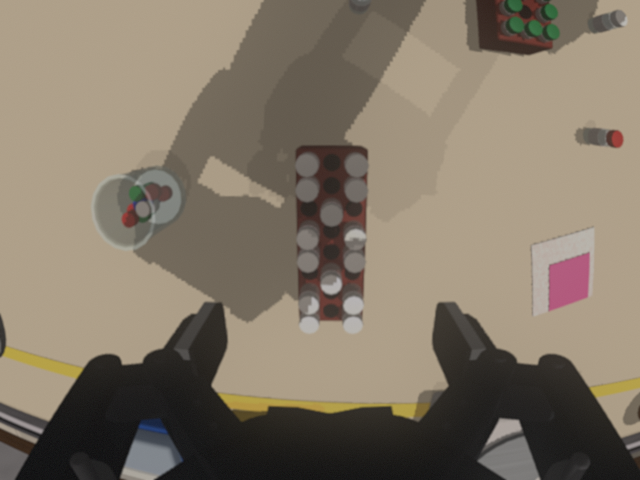

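The white rack is centred between the fingers, columns 296..367 and rows 146..333. The beaker is at (140,205), well clear of the left finger. Descending to grip.

```bash

python3 -m jog '[[0.0005,0.0005,0.03,0,0,0,0.0854],[0,0,0.035,0,0,0,0.0854],[0,0,0.03,0,0,0,0.0854],[0,0,0.02,0,0,0,0.0854],[0,0,0.003,0,0,0,0.0854]]' 
python3 -m jog '[[0,0,0,0,0,0,0.0854],[0,0,0,0,0,0,0.06],[0,0,0,0,0,0,0.03],[0,0,0,0,0,0,0.03],[0,0,0,0,0,0,0.03]]' 50
python3 go.py 649 -226 34 93.4
python3 -m jog '[[0,0,0,0,0,0,0.03],[0,0,-0.01,0,0,0,0.03],[0,0,-0.03,0,0,0,0.03],[0,0,-0.04,0,0,0,0.03],[0,0,-0.045,0,0,0,0.03]]'
python3 -m jog '[[0,0,-0.045,0,0,0,0.03],[0,0,-0.03,0,0,0,0.03],[0,0,0,0,0,0,0.03]]'
python3 go.py 424.1 334.8 235 106
```

```text
time_s: 26.15
eef_pos: [647.9, -225.7, 32.4]
ee_rot: [-0.001, -0.03, 1.0, 0.0]
force: [0.6, 0.3, 0.1]
grip_width: 1.0
grip_force: 0.0
time_s: 26.65
eef_pos: [648.7, -226.6, 34.5]
ee_rot: [0.001, -0.03, 1.0, -0.001]
force: [-1.4, 0.9, 6.1]
grip_width: 0.547
grip_force: 53.6
delta [-0.4  0.5  0.5] rz -0.0 yaw_y 93.39 tilt [ 2.1 -1.2] pos [ 648.7 -226.6   34.5] t 26.65 f [-1.4  0.9  6.1] w 0.547 j6 [-0.51 -2.14]
time_s: 27.15
eef_pos: [647.3, -225.9, 158.5]
ee_rot: [-0.001, -0.03, 1.0, 0.001]
force: [0.4, 0.6, -2.3]
grip_width: 0.55
grip_force: 52.5
time_s: 27.45
eef_pos: [649.0, -226.7, 238.4]
ee_rot: [0.004, -0.03, 1.0, -0.002]
force: [-0.4, -0.4, -2.4]
grip_width: 0.549
grip_force: 52.6
delta [191.3 573.9  -0.7] rz -0.22 yaw_y 93.4 tilt [ 7.7 -4.2] pos [ 649.  -226.7  238.4] t 27.45 f [-0.4 -0.4 -2.4] w 0.549 j6 [-0.51 -2.14]
```

```bash

python3 -m jog '[[0.006,0.018,0,0,0,0,0.03],[0.012,0.036,0,0,0,0,0.03],[0.012,0.036,0,0,0,0,0.03],[0.012,0.036,0,0,0,0,0.03],[0.012,0.036,0,0,0,0,0.03]]' >/dev/null
python3 -m jog '[[0.012,0.036,0,0,0,0,0.03],[0.012,0.036,0,0,0,0,0.03],[0.012,0.036,0,0,0,0,0.03],[0.012,0.036,0,0,0,0,0.03],[0.012,0.036,0,0,0,0,0.03]]' >/dev/null
python3 -m jog '[[0.012,0.036,0,0,0,0,0.03],[0.012,0.036,0,0,0,0,0.03],[0.012,0.036,0,0,0,0,0.03],[0.012,0.036,0,0,0,0,0.03],[0.012,0.036,0,0,0,0,0.03]]' >/dev/null
python3 -m jog '[[0.012,0.036,0,0,0,0,0.03],[0.006,0.016,0,0,0,0,0.03],[0,0,0,0,0,-0.11,0.03],[0,0,0,0,0,-0.11,0.03],[0,0,0,0,0,0,0.03]]'
python3 -m jog '[[0,0,0,0,0,0,0.03],[0,0,0,0,0,0,0.03]]'
python3 go.py 424.1 334.8 150 106
```

```text
time_s: 29.45
eef_pos: [421.7, 335.2, 231.4]
ee_rot: [-0.001, -0.14, 0.99, -0.0]
force: [-0.6, 0.4, -2.5]
grip_width: 0.546
grip_force: 52.6
time_s: 29.65
eef_pos: [422.3, 335.2, 232.3]
ee_rot: [-0.0, -0.138, 0.99, -0.0]
force: [-0.5, -1.2, -3.4]
grip_width: 0.546
grip_force: 52.6
delta [-1.7 -0.8 82.3] rz -0.002 yaw_y 105.86 tilt [-0.8 -0.4] pos [422.3 335.2 232.3] t 29.65 f [-0.5 -1.2 -3.4] w 0.546 j6 [ 0.45 -1.39]
```

```bash

python3 -m jog '[[-0.001,-0.0005,0.03,0,0,0,0.03],[0,0,0.03,0,0,0,0.03],[0,0,0.018,0,0,0,0.03],[0,0,0,0,0,0,0.03],[0,0,0,0,0,0,0.03]]' 
python3 - <<'E'
from h import *
from go import go
s=sense(); im=eyes.capture('wrist'); show('w',im,'w15'); go(424.1,334.8,129.5,106)
q=s['ee_rot']; M=R.from_quat([q[1],q[2],q[3],q[0]]).as_matrix()
f=lambda p,z:(M.T@(np.r_[plane('wrist',p,z,s)[0],0]-np.r_[s['eef_pos'][:2],0])).round(1)[:2]
h=cv2.cvtColor(im,cv2.COLOR_RGB2HSV).astype(int); col=h[60:200,322:339].mean(1).round().astype(int)
print([(60+i,*c) for i,c in enumerate(col) if i%4==0])
m=((h[...,1]<35)&(h[...,2]>60)).astype(np.uint8)*255; m[170:]=0
for b in blobs(m,200,5): print('alu',b.min(0),b.max(0),f((b[:,0].min(),b[:,1].min()),105),f((b[:,0].max(),b[:,1].min()),105))
E
```

```text
time_s: 30.15
eef_pos: [423.8, 335.3, 155.4]
ee_rot: [0.0, -0.139, 0.99, 0.0]
force: [0.7, -0.0, -3.8]
grip_width: 0.546
grip_force: 52.6
delta [ 0.2 -0.6 26.5] rz -0.001 yaw_y 105.95 tilt [1.7 0.8] pos [424.1 335.4 156. ] t 30.2 f [ 0.1 -0.2 -2.6] w 0.545 j6 [ 0.45 -1.4 ]
[(60, np.int64(18), np.int64(55), np.int64(201)), (64, np.int64(18), np.int64(55), np.int64(202)), (68, np.int64(18), np.int64(55), np.int64(202)), (72, np.int64(18), np.int64(55), np.int64(202)), (76, np.int64(18), np.int64(55), np.int64(201)), (80, np.int64(18), np.int64(55), np.int64(201)), (84, np.int64(18), np.int64(54), np.int64(200)), (88, np.int64(29), np.int64(131), np.int64(210)), (92, np.int64(27), np.int64(135), np.int64(210)), (96, np.int64(27), np.int64(135), np.int64(210)), (100, np.int64(27), np.int64(135), np.int64(209)), (104, np.int64(18), np.int64(54), np.int64(186)), (108, np.int64(18), np.int64(55), np.int64(188)), (112, np.int64(26), np.int64(36), np.int64(160)), (116, np.int64(84), np.int64(62), np.int64(114)), (120, np.int64(85), np.int64(64), np.int64(127)), (124, np.int64(4), np.int64(15)
[... 246 characters left out ...]
 np.int64(203)), (148, np.int64(1), np.int64(13), np.int64(202)), (152, np.int64(22), np.int64(14), np.int64(176)), (156, np.int64(6), np.int64(19), np.int64(116)), (160, np.int64(8), np.int64(72), np.int64(72)), (164, np.int64(7), np.int64(73), np.int64(72)), (168, np.int64(4), np.int64(114), np.int64(101)), (172, np.int64(4), np.int64(119), np.int64(126)), (176, np.int64(4), np.int64(120), np.int64(123)), (180, np.int64(6), np.int64(57), np.int64(70)), (184, np.int64(6), np.int64(54), np.int64(66)), (188, np.int64(6), np.int64(52), np.int64(64)), (192, np.int64(7), np.int64(51), np.int64(61)), (196, np.int64(6), np.int64(50), np.int64(60))]
alu [279 113] [378 158] [ 83.2 -24.5] [83.2 23.2]
```

```bash
python3 - <<'E'
from h import *
s=sense(); im=cv2.imread('pics/w15.png')[:,:,::-1].copy(); q=s['ee_rot']; M=R.from_quat([q[1],q[2],q[3],q[0]]).as_matrix()
f=lambda p,z:(M.T@(np.r_[plane('wrist',p,z,s)[0],0]-np.r_[s['eef_pos'][:2],0])).round(1)[:2]
h=cv2.cvtColor(im,cv2.COLOR_RGB2HSV).astype(int); print('V',[(r,int(h[r,322:339,2].mean())) for r in range(120,132)])
a=(h[...,1]<35)&(h[...,2]>60)
for r in (128,136,144): c=np.where(a[r,250:410])[0]+250; print(r,c.min(),c.max(),f((c.min(),r),105 if r<130 else 95),f((c.max()+1,r),105 if r<130 else 95))
print('stop outer',f((330,127),105),'rack end',f((330,167.5),s['eef_pos'][2]+3.5))
rd=((h[...,0]<12)|(h[...,0]>168))&(h[...,1]>90)
for r in (172,176): c=np.where(rd[r,250:410])[0]+250; print('rack',c.min(),c.max(),f((c.min(),r),s['eef_pos'][2]+3.5),f((c.max()+1,r),s['eef_pos'][2]+3.5))
E
```

```text
V [(120, 126), (121, 141), (122, 168), (123, 195), (124, 204), (125, 203), (126, 202), (127, 198), (128, 192), (129, 196), (130, 202), (131, 205)]
128 279 377 [ 75.8 -24.6] [75.8 23.3]
136 282 375 [ 71.6 -24.5] [71.6 23.7]
144 283 375 [ 67.4 -24. ] [67.4 23.7]
stop outer [76.   0.1] rack end [62.1 -0.1]
rack 264 395 [ 60.8 -22.9] [60.8 22.8]
rack 264 395 [ 59.3 -23. ] [59.3 22.9]
```

Rack and deck are lined up to ~2 mm, so I'll lower it.

```bash

python3 -m jog '[[0.0015,-0.0005,0.01,0,0,0,0.03],[0,0,0.008,0,0,0,0.03],[0,0,0.004,0,0,0,0.03],[0,0,0.002,0,0,0,0.03],[0,0,0,0,0,0,0.03]]' 
python3 -m jog '[[0,0,0,0,0,0,0.03]]' 
python3 go.py 424.1 334.8 129.5 106
```

```text
time_s: 30.7
eef_pos: [422.2, 334.3, 130.6]
ee_rot: [-0.0, -0.139, 0.99, -0.0]
force: [0.1, -0.0, -2.8]
grip_width: 0.544
grip_force: 52.7
time_s: 30.8
eef_pos: [422.3, 334.4, 131.0]
ee_rot: [0.0, -0.139, 0.99, 0.0]
force: [-0.4, 1.0, -3.4]
grip_width: 0.547
grip_force: 52.7
delta [-1.8 -0.1  1.5] rz 0.0 yaw_y 106.0 tilt [0.3 0.1] pos [422.3 334.4 131. ] t 30.8 f [-0.4  1.  -3.4] w 0.547 j6 [ 0.45 -1.4 ]
```

```bash

python3 -m jog '[[0,0,0.001,0,0,0,0.03],[0,0,0.001,0,0,0,0.03],[0,0,0,0,0,0,0.03]]' 
python3 -m jog '[[0,0,0.0005,0,0,0,0.03],[0,0,0,0,0,0,0.03]]' 
```

```text
time_s: 31.1
eef_pos: [422.3, 334.4, 129.4]
ee_rot: [0.0, -0.139, 0.99, 0.0]
force: [-1.1, -0.7, 3.1]
grip_width: 0.547
grip_force: 53.3
time_s: 31.3
eef_pos: [422.4, 334.4, 129.4]
ee_rot: [0.001, -0.139, 0.99, 0.0]
force: [-4.1, -1.9, 7.3]
grip_width: 0.545
grip_force: 54.0
```

```bash

python3 -m jog '[[0,0,0,0,0,0,0.055],[0,0,0,0,0,0,0.07],[0,0,0,0,0,0,0.0854],[0,0,0,0,0,0,0.0854],[0,0,-0.02,0,0,0,0.0854]]' 
python3 -m jog '[[0,0,-0.04,0,0,0,0.0854],[0,0,-0.045,0,0,0,0.0854],[0,0,-0.045,0,0,0,0.0854],[0,0,0,0,0,0,0.0854],[0,0,0,0,0,0,0.0854]]' 
python3 - <<'E'
from h import *
s=sense(); im=eyes.capture('wrist'); show('w',im,'w16')
h=cv2.cvtColor(im,cv2.COLOR_RGB2HSV).astype(int); print(s['eef_pos'])
c,_=cv2.findContours(mask(im,'yellow'),cv2.RETR_CCOMP,cv2.CHAIN_APPROX_NONE)
for k in c:
  if cv2.contourArea(k)>2000: print('yel',rect(plane('wrist',k[:,0],0,s)))
r=(((h[...,0]<14)|(h[...,0]>168))&(h[...,1]>60)&(h[...,2]<150)).astype(np.uint8)*255; r[:,:250]=0; r[:,410:]=0; r[400:]=0
for b in blobs(r,1500,15): print('white rack red',b.min(0),b.max(0),rect(plane('wrist',b,133,s)))
m=(h[...,1]<35)&(h[...,2]>60); m=m.astype(np.uint8)*255; m[:,:250]=0; m[:,410:]=0; m[400:]=0
for b in blobs(m|r,2000,15): print('alu+rack',b.min(0),b.max(0),rect(plane('wrist',b,110,s)))
for b in blobs(m,40,1): print('  w',b.mean(0).round(),rect(plane('wrist',b,155,s)))
E
```

```text
time_s: 31.8
eef_pos: [421.2, 333.8, 146.4]
ee_rot: [-0.002, -0.139, 0.99, -0.001]
force: [-0.0, -0.2, 0.6]
grip_width: 1.0
grip_force: 0.0
time_s: 32.3
eef_pos: [422.3, 334.4, 278.5]
ee_rot: [0.001, -0.139, 0.99, 0.0]
force: [0.9, -0.5, -1.4]
grip_width: 1.002
grip_force: 0.0
[422.27441629 334.35423602 278.52504274]
yel (424.7, 334.8, 217.0, 107.7, 16.1)
white rack red [298 144] [361 300] (422.1, 334.0, 126.2, 47.4, 15.9)
alu+rack [297 118] [361 311] (423.5, 334.5, 169.0, 51.8, 16.1)
  w [309. 366.] (539.7, 351.8, 64.8, 30.6, 16.7)
  w [329. 294.] (466.3, 346.9, 43.8, 31.2, -74.0)
  w [330. 266.] (444.9, 340.7, 16.6, 14.0, 16.0)
  w [350. 235.] (418.8, 348.9, 30.7, 12.3, 16.6)
  w [309. 235.] (426.8, 319.6, 31.4, 13.0, 14.6)
  w [329. 204.] (400.6, 327.8, 14.6, 14.0, -28.6)
  w [351. 171.] (374.6, 335.9, 29.9, 13.8, 16.9)
  w [308. 171.] (382.8, 307.3, 29.9, 14.4, 15.7)
  w [330. 131.] (351.9, 314.2, 41.6, 18.1, -75.0)
```

```bash
python3 -c "
from rig import finish_job
print(finish_job())"
```

```text
the job is handed in; nothing more can be done
None
```

The two-tier station is built inside the tape in the order given and handed in after about 32 s of robot time; the last wrist-camera fits put the tray, blue rack and white rack within about 3 mm and 1° of the outline's centre and direction, the bridge's fit is rougher but its feet met the tray floor at the expected height, I got no pass or fail result back, and I did not re-measure the green rack, flask and beaker.

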